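# Weigh the stacked travel jewellery set

## Task

First switch off the mini fan so that its draught does not disturb the scale. Then set the dark base tray in the middle of the scale's pan, stack every other tray present on it there in any order, each fully home with its notch over the brass key of the tray below, and last of all close the stack with the lid, seated the same way. Leave the finished stack standing level and centred on the pan, and leave the other things on the nightstand where they are.

Things in the scene. Friction and masses are not known exactly. Their poses are not given: they have to be found in the camera images.
- pan_top (a point): Centre of the flat top of the round steel pan (150 mm across, black dot in the middle) of the white spring scale (fixed, 150 x 130 mm). Unloaded the pan top is 75 mm above the table; it sinks straight down on its spring, about 1.4 mm per 100 g, at most 20 mm.
- tray_a_mid (a point): Centre point, half-way up (16 mm above its underside), of a cream tray. Same form as the base tray (100 x 58 x 32 mm, about 110 g; same foot, notch, key and axes). May be absent (then None).
- tray_b_mid (a point): Centre point, half-way up (16 mm above its underside), of a blue tray. Same form as the base tray (100 x 58 x 32 mm, about 110 g; same foot, notch, key and axes). May be absent (then None).
- tray_c_mid (a point): Centre point, half-way up (16 mm above its underside), of a sage green tray. Same form as the base tray (100 x 58 x 32 mm, about 110 g; same foot, notch, key and axes). May be absent (then None).
- tray_d_mid (a point): Centre point, half-way up (16 mm above its underside), of a mustard yellow tray. Same form as the base tray (100 x 58 x 32 mm, about 110 g; same foot, notch, key and axes). May be absent (then None).
- rocker (a joint): White rocker toggle (60 x 30 mm) on the near end of the teal mini fan's base. -0.2 = running (red-striped near end raised, as at the start), +0.2 = off (red-striped end down); off counts above 0.14. It stays where left; about 3 N down on the red-striped end tips it.
- rocker_off (a point): Top of the rocker's red-striped end, 22 mm from its pivot (moves with it): press here straight down to switch off; it sinks about 9 mm. The fan is fixed: base top at z = 30 mm, head (to 205 mm high) about 115 mm behind this point, away from the robot.
- base_mid (a point): Centre, half-way up (16 mm above the underside), of the dark wood base tray, 180 g. Every tray is an open box 100 (x) x 58 (y) x 32 mm high, sides upright from 8 mm up to the rim; grasp across the 58 mm. x towards the brass key end, z up. Below is an inset foot 83 x 41 x 8 mm; rim 6 mm thick, opening 88 x 46 mm, 18 mm deep.
- base: Base tray, origin centre of underside. Key on every tray: brass block 14 mm wide, reaching 12 mm inwards from the +x end wall, rim high; brass strip outside that end. Notch on every tray and the lid: in the foot at its +x end, 19 mm wide, 12 mm deep, open to the end and below. Jewellery inside is fixed and low.
- lid: The lid, origin centre of underside. Seating, for all trays and the lid: same heading as the tray below, the foot drops 8 mm into its opening with the notch over the key (2.5 mm play each way), the shoulder rests on the rim, and it lies 24 mm above the one below. Wrong way round it sits on the key, 8 mm high at one end.
- lid_mid (a point): On the axis of the dark wood lid, 16 mm above its underside (the plate's upper face); 100 g. Plate 100 (x) x 58 mm, 8 to 16 mm above the underside, on a notched foot like the trays' (notch and brass mark at +x). Pale bar handle in the middle, 50 (x) x 14 (y) mm, 16 to 38 mm above the underside: grasp across the 14 mm. x to notch, z up.
- tray_a: The cream tray, origin at the centre of the underside of its foot; same axes. May be absent.
- tray_b: The blue tray, origin at the centre of the underside of its foot; same axes. May be absent.
- tray_c: The sage green tray, origin at the centre of the underside of its foot; same axes. May be absent.
- tray_d: The mustard yellow tray, origin at the centre of the underside of its foot; same axes. May be absent.
- jar: glass clamp-lid jar, 90 mm across, 131 mm high (bystander); origin at the centre of its underside
- tumbler: steel tumbler, 72 mm across, 110 mm high (bystander); origin at the centre of its underside
- trinket_box: red ceramic trinket box, 79 x 79 x 54 mm (bystander); origin at the centre of its underside
- scratcher: wooden back scratcher, about 355 mm long, 10 mm high, lying (bystander; origin under the middle of its 300 mm handle)
- clock: white alarm clock, 85 mm wide, 75 mm high (bystander); origin at the centre of its underside
- book: blue book, 135 x 195 x 24 mm (bystander); origin at the centre of its underside
Mind the look-alikes: they are no part of the job. What is shaped like the tray_a but purple is not meant.

How it is judged:
By the outcome, as a careful person would: the job done as asked, in the order asked, and still so for the second after the job is handed in, with the robot touching nothing.
Of tray_a, tray_b, tray_c, tray_d only 2 to 4 are there at a start; the rules pass over those that are not, and their reading is None.
At some moment in a run one of base, tray_a, tray_b, tray_c, tray_d, lid may be knocked a few centimetres aside while the robot is not near it.
It also fails if it takes over 210 s, if anything falls off the work surface, if the arm or the gripper's body presses on something with over 40 N, if the wrist force passes 120 N, or if a joint passes its speed limit or range.

## Robot

A 7-joint arm with a two-finger parallel gripper is mounted at the origin on the work surface. World frame = base frame: x ahead of the robot, y to its left, z up, the work surface at z = 0. Lengths are in m, angles in rad, forces in N, time in s.
With the tool pointing down it reaches from about 0.425 to 0.875 m from the base axis. Payload 4.7 kg.
Tool frame: the origin (TCP) lies on the mounting face of the last link; the fingertips stand 182 mm ahead of it and the grasp point (between the pads) lies 164 mm ahead of it; z points along the fingers, y is the direction in which the jaws open and shut (so a half turn about z gives the same grasp; the last joint's range is limited). The gripper opens to 87 mm and grips with 3 to 60 N. Pads are 19 mm wide; open, the fingers measure 117 mm over their backs; the gripper's body (75 mm by 190 mm) begins 51 mm behind the grasp point.
Start: joints at [1.159, 0.321, -0.07, 1.45, 0.023, 1.371, -0.057], TCP at [0.268, -0.592, 0.405] pointing down, gripper open.
Joint ranges: [-2.86, 2.86], [-0.3, 2.09], [-1.38, 1.24], [0.06, 2.45], [-1.56, 4.7], [0.09, 2.05], [-2.69, 2.69]. Speed limits (rad/s): [2.57, 2.57, 3.14, 3.14, 3.14, 3.14, 3.14].

## Interface

Orientations are given as a rotation vector (axis times angle).
In Python, from bench import ctrl gives the robot as it stands. The module is installed in compiled form; this text tells all that it offers.
- The arm moves only by the tool play_rows, never from a script. Its argument "targets" is text: rows parted by semicolons, each of 7 numbers parted by spaces: the shift along the tool's x, y, z in cm, then the turn, a rotation vector about the tool's x, y, z in rad, then the opening, from -1 (shut) to 1 (fully open). In form: x y z ax ay az grip; .... A call has 1 to 20 rows; each row shifts and turns the pose as measured when the row begins, along the tool's axes as they then stand; what a row does not reach is not made up. A row lasts 1/8 s, in which the tool goes at most 62.5 mm and 10.7 degrees, less where a joint would pass 70% of its speed; a pose out of reach is approached as far as the arm can. A call is refused whole if a number of a shift passes 6.25 or a number of a turn 0.188, either way. A call with a gripper value outside its range is refused whole. The fingers move at their own pace and stop on an object; "newtons" is the grip in N (left out, the last holds). Time passes only in rows, so rows that do not move let the fingers close. It gives the time, the measured TCP pose, the force and the opening at its end, in the units of the state.
- ctrl.get_state(): the state, without advancing time (a new reading comes with each control period).
- ctrl.get_image(name): name is "scene" or "top"; returns a dict with "pixels" (420x560x3 uint8, blue, green, red), "depth" (420x560 float32, m along the optical axis (not along the pixel's ray), 0 where there is no reading), "intrinsics" (3x3 intrinsics, pixels), "k1" (the pictures are not rectified: a ray, as slopes to the right and down, at radius r is drawn at 1 + k1 r^2 times it, then the intrinsics apply), "R" (3x3) and "t" (3): a world point X has camera coordinates R X + t. Camera axes: x right, y down, z forward; pixel columns grow to the right and rows downward; lengths in m; the calibration is good to about 2 mm. A picture is of the moment at which its call begins.
- ctrl.close_job(): hands the job in, once; it reports no verdict.
The state is a dict: "time": time; "joint_positions": joint angles; "qd": joint speeds; "joint_torque": joint torques, N m; "position": TCP position; "tool_rot": TCP orientation; "ft_force": force on the tool from outside, world axes, zero at the start; "torque": the same for the moment, N m; "grip_width": opening from 0.0 (shut) to 1.0 (fully open).
Only numpy, scipy, OpenCV 4.12 (cv2) and the standard library are available. Lean on these libraries where they do the work, as an engineer would, in place of code of your own. Each camera call takes 0.05 s, during which the arm holds its last target.

## Working session

There is one attempt and no reset: what is moved stays moved. The work goes in short steps, Python scripts to look and compute and a tool call to move; the robot and the scene stay as the last step left them, time stands still between calls to the robot, and variables do not carry over. Pictures are saved under pics/ and viewed, and the job is handed in when it is done.

Besides the shell and the picture viewer there is one more tool, called after ">>>" as name(argument=value, ...) on one line, values as JSON. play_rows: Moves the arm, as the interface text tells. Its arguments: {"type":"object","properties":{"targets":{"type":"string"},"newtons":{"type":"number"}},"required":["targets"]}

```bash
mkdir -p pics
cat > h.py <<'E'
import numpy as np, cv2
from bench import ctrl
from scipy.spatial.transform import Rotation as Ro
def snap(name,fn):
    im=ctrl.get_image(name); cv2.imwrite('pics/'+fn+'.png',im['pixels']); np.savez('/tmp/'+fn+'.npz',**{k:np.array(im[k]) for k in im}); return im
def load(fn): return dict(np.load('/tmp/'+fn+'.npz'))
def ray(im,u,v):
    K=im['intrinsics'];d=np.array([(u-K[0,2])/K[0,0],(v-K[1,2])/K[1,1]]);k=float(im['k1']);s=d.copy()
    for _ in range(20): s=d/(1+k*(s@s))
    return np.array([s[0],s[1],1.])
def atz(im,u,v,z):
    r=im['R'].T@ray(im,u,v); c=-im['R'].T@im['t']; return c+r*(z-c[2])/r[2]
def dep(im,u,v):
    d=im['depth'][int(round(v)),int(round(u))]; return im['R'].T@(ray(im,u,v)*d-im['t'])
def cloud(im):
    K=im['intrinsics'];h,w=im['depth'].shape;u,v=np.meshgrid(np.arange(w),np.arange(h))
    a=(u-K[0,2])/K[0,0];b=(v-K[1,2])/K[1,1];x,y=a.copy(),b.copy();k=float(im['k1'])
    for _ in range(20):
        s=1+k*(x*x+y*y);x=a/s;y=b/s
    d=im['depth'];P=np.stack([x*d,y*d,d],-1)-im['t'];P=P@im['R'];P[d==0]=np.nan;return P
def proj(im,X):
    c=im['R']@np.array(X)+im['t'];s=c[:2]/c[2];s=s*(1+float(im['k1'])*(s@s));K=im['intrinsics'];return K[0,0]*s[0]+K[0,2],K[1,1]*s[1]+K[1,2]
E
python3 - <<'E'
from h import *
for n in('scene','top'):
    im=snap(n,n+'0');print(n,-im['R'].T@im['t'],im['intrinsics'].tolist(),im['k1'])
    cv2.imwrite('pics/'+n+'0b.png',cv2.resize(im['pixels'],(800,600),interpolation=cv2.INTER_CUBIC))
print(ctrl.get_state())
E
```

```text
scene [ 1.20111555 -0.13087441  1.01312456] [[416.54993784675366, 0.0, 281.3210739578689], [0.0, 416.54993784675366, 207.86778233814405], [0.0, 0.0, 1.0]] -0.044244087836295416
top [ 0.37886684 -0.03671938  1.36961764] [[429.8410610602737, 0.0, 280.7972369336346], [0.0, 429.8410610602737, 213.8249366066583], [0.0, 0.0, 1.0]] 0.026896120695535795
{'time': 0.1, 'joint_positions': array([ 1.15912708,  0.32173899, -0.07011732,  1.45153327,  0.0225582 ,
        1.37081705, -0.05691821]), 'qd': array([ 5.26717938e-05, -2.73159105e-03,  1.09654522e-04, -3.05670139e-03,
       -1.67566889e-03, -6.25956957e-05,  1.59080580e-03]), 'joint_torque': array([-5.33420334e-04, -4.92572558e+01, -4.06021597e-01, -3.13397849e+01,
       -6.41748821e-02,  3.95259995e-02,  6.71270527e-05]), 'position': array([ 0.26838337, -0.5918045 ,  0.40378719]), 'tool_rot': array([-3.06903775e+00, -6.63454216e-01,  6.31942174e-04]), 'ft_force': array([-0.16804852, -0.10013146, -0.84786229]), 'torque': array([ 0.04180661,  0.03745628, -0.02602094]), 'grip_width': 0.999669586225744}
```

View pics/top0b.png

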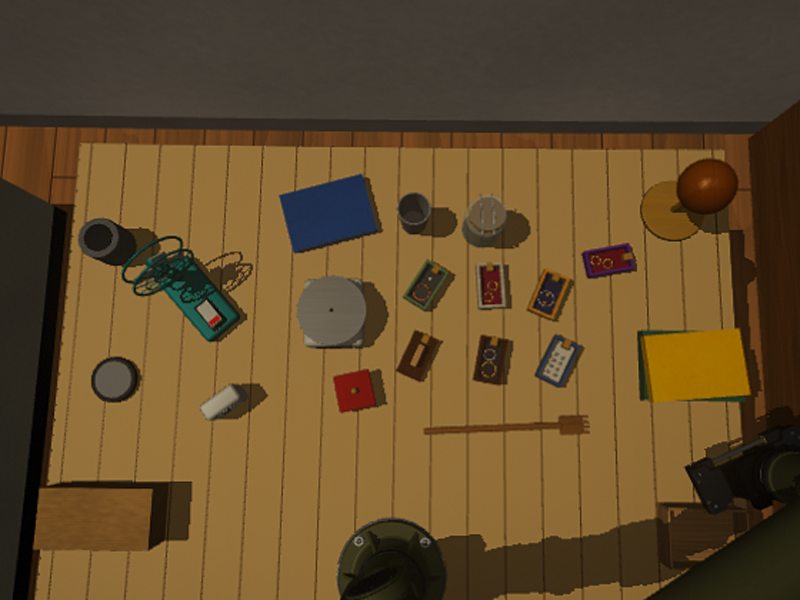

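View pics/scene0b.png

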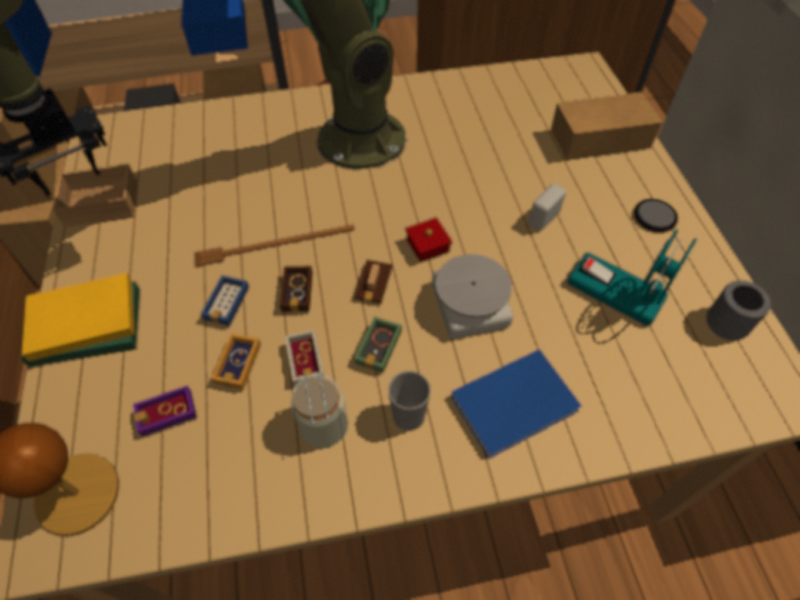

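The top view shows, in 800 px coordinates: fan rocker (210,315), scale (332,311), sage (428,285), cream (490,285), mustard (550,293), lid (418,355), base (491,360) and blue (558,360). The purple decoy is at (609,261). I'll enlarge it to find the keys.

```bash
cat >> h.py <<'E'
def crop(im,u0,v0,u1,v1,s,fn):
    cv2.imwrite('pics/'+fn+'.png',cv2.resize(im['pixels'][v0:v1,u0:u1],None,fx=s,fy=s,interpolation=cv2.INTER_CUBIC))
def rect(im,xy,zlo,zhi,rad=.075):
    P=cloud(im).reshape(-1,3);m=(np.hypot(P[:,0]-xy[0],P[:,1]-xy[1])<rad)&(P[:,2]>zlo)&(P[:,2]<zhi)
    Q=P[m]; r=cv2.minAreaRect((Q[:,:2]*1000).astype(np.float32)); b=cv2.boxPoints(r)
    e=b[1]-b[0];f=b[2]-b[1]; l=e if np.linalg.norm(e)>np.linalg.norm(f) else f
    return np.array(r[0])/1000,np.array(r[1]),np.degrees(np.arctan2(l[1],l[0])),m.sum(),np.median(Q[:,2])
E
python3 - <<'E'
from h import *
im=load('top0')
crop(im,270,170,430,275,5,'trays0')
crop(im,100,160,280,280,4,'fan0')
for n,(u,v) in dict(sage=(428,285),cream=(490,285),must=(550,293),lid=(418,355),base=(491,360),blue=(558,360)).items():
    p=atz(im,u*.7,v*.7,.025);print(n,p,rect(im,p,.012 if n=='lid' else .024,.021 if n=='lid' else .04))
p=atz(im,331*.7,311*.7,.075);P=cloud(im).reshape(-1,3)
m=(np.hypot(P[:,0]-p[0],P[:,1]-p[1])<.11)&(P[:,2]>.068)&(P[:,2]<.085);Q=P[m];print('pan',p,cv2.minEnclosingCircle((Q[:,:2]*1000).astype(np.float32)),np.median(Q[:,2]),Q[:,:2].mean(0))
E
```

```text
sage [ 0.61606794 -0.07023881  0.025     ] (array([ 0.61861548, -0.06340135]), array([ 58.26342392, 101.47182465]), np.float32(-31.395758), np.int64(210), np.float64(0.031202213584238272))
cream [ 0.61794919 -0.20749326  0.025     ] (array([ 0.61973163, -0.20637833]), array([101.4153595 ,  58.33103943]), np.float32(3.5370662), np.int64(227), np.float64(0.030863984828730078))
must [ 0.60182214 -0.33927738  0.025     ] (array([ 0.60176001, -0.33492331]), array([ 61.09558105, 101.76246643]), np.float32(-22.603073), np.int64(235), np.float64(0.030714757097337387))
lid [ 0.46051501 -0.05004335  0.025     ] (array([ 0.46149463, -0.04645585]), array([57.78685379, 99.64070892]), np.float32(-23.905602), np.int64(449), np.float64(0.015785733202053644))
base [ 0.45221461 -0.20904885  0.025     ] (array([ 0.45478888, -0.20584192]), array([ 58.40271759, 100.20550537]), np.float32(-10.3430605), np.int64(222), np.float64(0.03126995602792186))
blue [ 0.45465885 -0.35393824  0.025     ] (array([ 0.45551648, -0.35221127]), array([ 61.38809204, 101.55348206]), np.float32(-25.651266), np.int64(241), np.float64(0.030788898033709138))
pan [0.54816463 0.13692064 0.075     ] ((552.8276977539062, 138.3438720703125), 74.96197509765625) 0.07461355605450595 [0.5518461  0.13785234]
```

View pics/trays0.png

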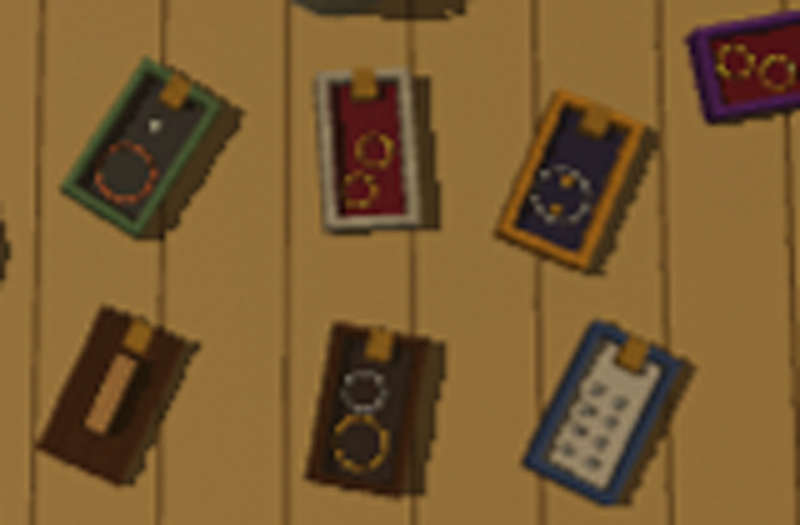

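View pics/fan0.png

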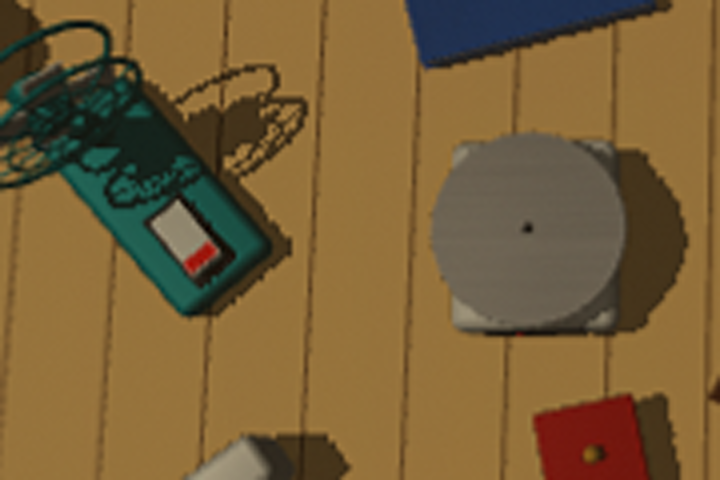

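Run:
```python
from h import *
im=load('top0')
print('dot',atz(im,231.6,216.6,.075))
for c in((200,262),(190,245),(155,262),(205,265)):
    pass
def cr(u,v,o=(100,160),s=4): return (u+.5)/s-.5+o[0],(v+.5)/s-.5+o[1]
for n,p,z in(('red near edge',(204,259),.038),('far end',(164,213),.030),('near L',(193,275),.038),('near R',(216,251),.038),('farL',(150,219),.03),('farR',(180,198),.03)):
    u,v=cr(*p);print(n,atz(im,u,v,z),dep(im,u,v))
s=load('scene0')
for n,p,h in [('sage',(.6186,-.0634),0),('cream',(.6197,-.2064),0),('must',(.6018,-.3349),0),('lid',(.4615,-.0465),1),('base',(.4548,-.2058),0),('blue',(.4555,-.3522),0)]:
    for i in(im,s):
        r=rect(i,p,*((.012,.021) if h else (.026,.038)));print(n,r[0].round(4),r[1].round(1),r[2].round(1),r[3],r[4].round(4))
for i in(im,s):
    P=cloud(i).reshape(-1,3);p=(.552,.138)
    m=(np.hypot(P[:,0]-p[0],P[:,1]-p[1])<.09)&(P[:,2]>.069)&(P[:,2]<.081);Q=P[m];print('pan',cv2.minEnclosingCircle((Q[:,:2]*1000).astype(np.float32)),np.median(Q[:,2]))
    m=(abs(P[:,0]-.5)<.4)&(abs(P[:,1])<.4)&(abs(P[:,2])<.01);print('table z',np.median(P[m,2]),P[m,2].std())
crop(s,380,160,500,250,6,'fans'); crop(s,290,170,370,240,10,'pans')
```

```text
dot [0.55153697 0.13733659 0.075     ]
red near edge [0.52828379 0.39484162 0.038     ] [0.52722347 0.39177909 0.04744969]
far end [0.56524296 0.43118679 0.03      ] [0.56490019 0.43032625 0.03246372]
near L [0.515599   0.40267632 0.038     ] [0.51475127 0.3999521  0.04625591]
near R [0.53471246 0.38583007 0.038     ] [0.53420222 0.38444663 0.04235975]
farL [0.56030475 0.44192913 0.03      ] [0.56022715 0.44172439 0.03057301]
farR [0.57739326 0.41929296 0.03      ] [0.57699373 0.41837525 0.03269593]
sage [ 0.6184 -0.0633] [ 58.3 100.9] -31.4 197 0.0315
sage [ 0.6188 -0.0639] [ 59.8 102.6] -32.2 322 0.0337
cream [ 0.6197 -0.2064] [101.4  58.2] 3.5 211 0.0309
cream [ 0.6193 -0.2071] [102.4  58.3] 3.5 244 0.0338
must [ 0.6018 -0.3349] [ 61.1 101.8] -22.6 222 0.0308
must [ 0.6022 -0.3353] [ 60.4 103.4] -22.8 355 0.0335
lid [ 0.4615 -0.0465] [57.8 99.6] -23.9 449 0.0158
lid [ 0.4607 -0.0462] [ 58.3 105.6] -24.0 401 0.0183
base [ 0.4547 -0.206 ] [ 58.2 100.1] -9.9 206 0.0316
base [ 0.4553 -0.2068] [ 59.  102.3] -10.1 264 0.0337
blue [ 0.4555 -0.3522] [ 61.4 101.6] -25.7 223 0.031
blue [ 0.4549 -0.3526] [ 61.1 104.7] -27.7 317 0.0333
pan ((552.8276977539062, 138.3438720703125), 74.96197509765625) 0.07462552334817905
table z -0.0004493118643112362 0.0029720699880053537
pan ((553.2695922851562, 138.81414794921875), 76.2751235961914) 0.07739647908254774
table z 0.002217292035027635 0.002120167587060658
```

View pics/fans.png

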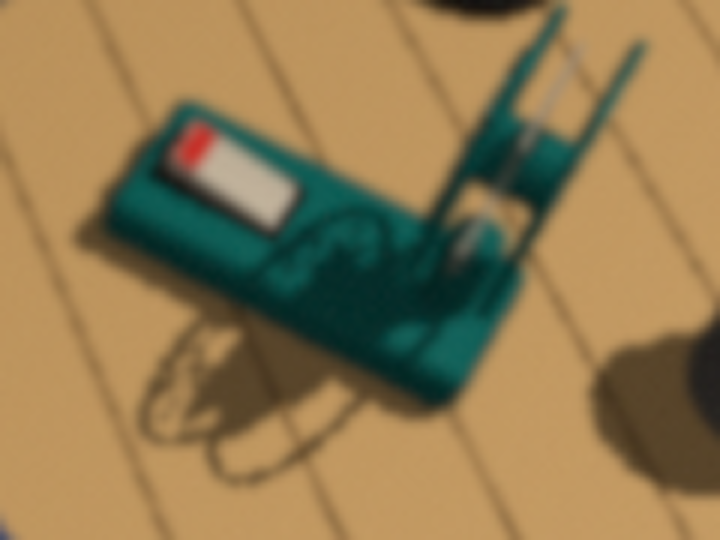

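View pics/pans.png

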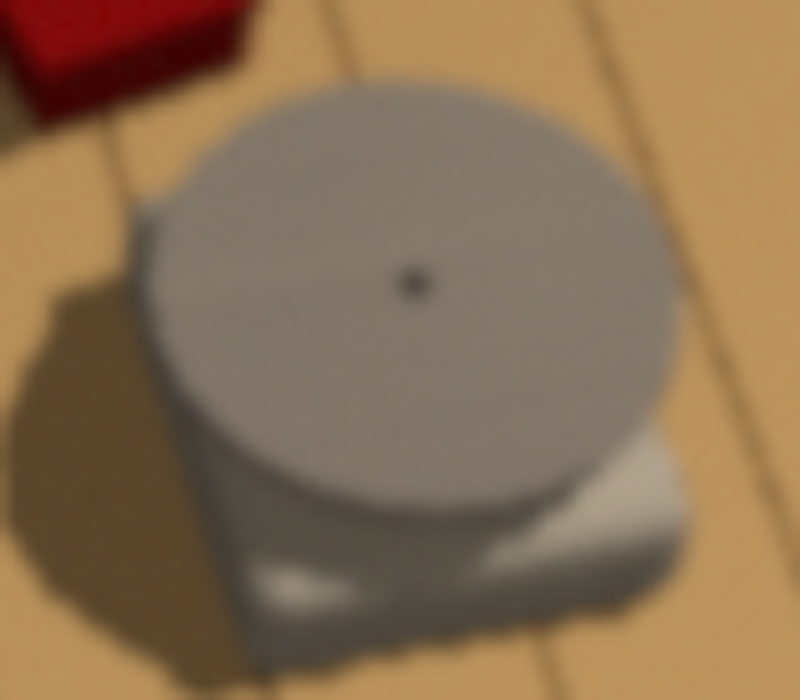

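```bash
cat >> h.py <<'E'
def st(): 
    s=ctrl.get_state();R=Ro.from_rotvec(s['tool_rot']).as_matrix();g=s['position']+.164*R[:,2]
    return s,R,g
def goto(*wps):
    """wps: (gx,gy,gz,heading_deg or None). prints turn first (in place), then shift in tool axes"""
    s,R,g=st();print('t %.2f g %s head %.1f F %s w %.3f q7 %.2f'%(s['time'],g.round(4),np.degrees(np.arctan2(R[1,0],R[0,0])),s['ft_force'].round(1),s['grip_width'],s['joint_positions'][6]))
    for x,y,z,h in wps:
        if h is not None:
            a=np.radians(h);c,sn=np.cos(a),np.sin(a);Rg=np.array([[c,sn,0],[sn,-c,0],[0,0,-1.]])
            w=Ro.from_matrix(R.T@Rg).as_rotvec();n=int(np.ceil(np.abs(w).max()/.18));
            print(' turn total',w.round(4),'n',n,(w/max(n,1)).round(4)); 
            # tcp stays: grasp shifts only if tilted
            tcp=g-.164*R[:,2];R=Rg;g=tcp+.164*R[:,2]
        d=R.T@(np.array([x,y,z])-g)*100;n=int(np.ceil(np.linalg.norm(d)/6));print(' shift cm',d.round(2),'n',n,(d/max(n,1)).round(2));g=np.array([x,y,z])
E
python3 - <<'E'
from h import *
goto((.47,-.2,.25,41),(.530,.397,.25,None),(.530,.397,.08,None))
E
```

```text
t 0.10 g [ 0.2683 -0.5916  0.2398] head 24.4 F [-0.2 -0.1 -0.8] w 1.000 q7 -0.06
 turn total [-1.700e-03 -2.000e-04 -2.898e-01] n 2 [-9.000e-04 -1.000e-04 -1.449e-01]
 shift cm [ 40.92 -16.34  -1.02] n 8 [ 5.12 -2.04 -0.13]
 shift cm [ 43.69 -41.12   0.  ] n 11 [ 3.97 -3.74  0.  ]
 shift cm [ 0.  0. 17.] n 3 [0.   0.   5.67]
```

>>> play_rows(targets="0 0 0 0 0 -0.145 -1; 0 0 0 0 0 -0.145 -1; 5.1 -2 -0.13 0 0 0 -1; 5.1 -2 -0.13 0 0 0 -1; 5.1 -2 -0.13 0 0 0 -1; 5.1 -2 -0.13 0 0 0 -1; 5.1 -2 -0.13 0 0 0 -1; 5.1 -2 -0.13 0 0 0 -1; 5.1 -2 -0.13 0 0 0 -1; 5.1 -2 -0.13 0 0 0 -1; 0 0 0 0 0 0 -1", newtons=20)

```text
time: 1.48
position: [0.4722, -0.1887, 0.4095]
tool_rot: [-2.929, -1.109, 0.005]
ft_force: [-0.3, 0.3, 0.4]
grip_width: 0.007
```

Run:
```python
from h import *
goto((.530,.397,.25,41),(.530,.397,.08,None))
```

```text
t 1.48 g [ 0.4712 -0.1875  0.2455] head 41.5 F [-0.3  0.3  0.4] w 0.007 q7 -0.53
 turn total [-0.0098 -0.0004  0.0085] n 1 [-0.0098 -0.0004  0.0085]
 shift cm [ 42.79 -40.41  -0.45] n 10 [ 4.28 -4.04 -0.04]
 shift cm [ 0.  0. 17.] n 3 [0.   0.   5.67]
```

Tracking is good.

>>> play_rows(targets="4.28 -4.04 -0.04 -0.01 0 0.008 -1; 4.28 -4.04 -0.04 0 0 0 -1; 4.28 -4.04 -0.04 0 0 0 -1; 4.28 -4.04 -0.04 0 0 0 -1; 4.28 -4.04 -0.04 0 0 0 -1; 4.28 -4.04 -0.04 0 0 0 -1; 4.28 -4.04 -0.04 0 0 0 -1; 4.28 -4.04 -0.04 0 0 0 -1; 4.28 -4.04 -0.04 0 0 0 -1; 4.28 -4.04 -0.04 0 0 0 -1; 0 0 0 0 0 0 -1")

```text
time: 2.85
position: [0.5392, 0.3991, 0.4056]
tool_rot: [2.949, 1.067, -0.011]
ft_force: [-0.8, 0.1, 0.5]
grip_width: 0.002
```

Run:
```python
from h import *
goto((.530,.397,.08,41))
```

```text
t 2.85 g [0.5384 0.3978 0.2417] head 39.8 F [-0.8  0.1  0.5] w 0.002 q7 -1.79
 turn total [ 0.0031  0.0086 -0.0215] n 1 [ 0.0031  0.0086 -0.0215]
 shift cm [-0.83 -0.44 16.16] n 3 [-0.28 -0.15  5.39]
```

>>> play_rows(targets="-0.28 -0.15 5.4 0.003 0.009 -0.02 -1; -0.28 -0.15 5.4 0 0 0 -1; -0.28 -0.15 5.4 0 0 0 -1; 0 0 0 0 0 0 -1")

```text
time: 3.35
position: [0.5333, 0.3906, 0.2381]
tool_rot: [2.941, 1.089, 0.0]
ft_force: [-0.2, -0.3, -0.8]
grip_width: 0.005
```

Run:
```python
from h import *
goto((.530,.397,.055,41))
s=snap('scene','scene1');crop(s,370,120,510,225,5,'fan1')
```

```text
t 3.35 g [0.5337 0.3898 0.0741] head 40.6 F [-0.2 -0.3 -0.8] w 0.005 q7 -1.84
 turn total [ 0.0049  0.0018 -0.0067] n 1 [ 0.0049  0.0018 -0.0067]
 shift cm [ 0.17 -0.7   1.91] n 1 [ 0.17 -0.7   1.91]
```

View pics/fan1.png

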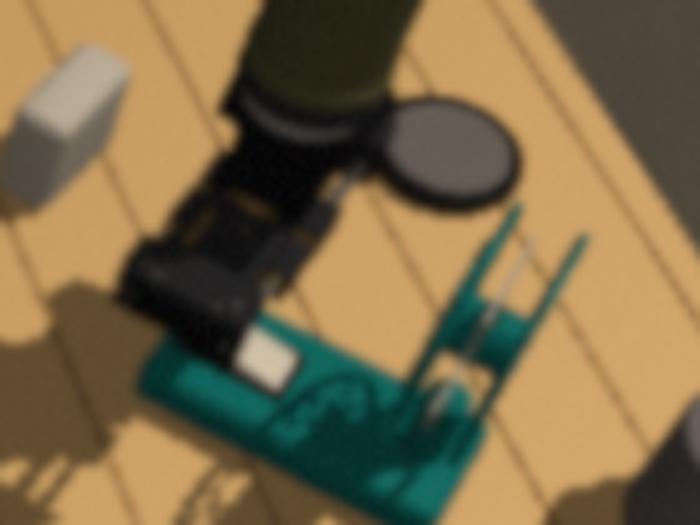

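The gripper is over the red end, with the white end still visible at (265,360). Now I'll align and press.

>>> play_rows(targets="0.17 -0.7 0.5 0.005 0.002 -0.007 -1; 0 0 0.5 0 0 0 -1; 0 0 0.5 0 0 0 -1; 0 0 0.5 0 0 0 -1; 0 0 0.3 0 0 0 -1; 0 0 0 0 0 0 -1")

```text
time: 4.15
position: [0.5342, 0.4001, 0.2258]
tool_rot: [-2.939, -1.096, -0.028]
ft_force: [-1.1, 0.1, -0.5]
grip_width: 0.004
```

Run:
```python
from h import *
goto((.530,.397,.05,41))
```

```text
t 4.15 g [0.5367 0.4018 0.0619] head 40.9 F [-1.1  0.1 -0.5] w 0.004 q7 -1.86
 turn total [ 0.0023 -0.0182 -0.0016] n 1 [ 0.0023 -0.0182 -0.0016]
 shift cm [-0.52 -0.04  1.18] n 1 [-0.52 -0.04  1.18]
```

>>> play_rows(targets="-0.6 0 0.6 0 -0.015 0 -1; -0.2 0 0.6 0 0 0 -1; 0 0 0.6 0 0 0 -1; 0 0 0 0 0 0 -1")

```text
time: 4.65
position: [0.5304, 0.3984, 0.2231]
tool_rot: [2.942, 1.096, 0.028]
ft_force: [-0.3, -1.1, 1.3]
grip_width: 0.007
```

Run:
```python
from h import *
goto((.530,.397,.05,41))
```

```text
t 4.65 g [0.5332 0.3992 0.0592] head 40.9 F [-0.3 -1.1  1.3] w 0.007 q7 -1.86
 turn total [ 0.0078 -0.0164 -0.0024] n 1 [ 0.0078 -0.0164 -0.0024]
 shift cm [-0.12  0.08  0.91] n 1 [-0.12  0.08  0.91]
```

>>> play_rows(targets="-0.1 0 1.2 0 -0.015 0 -1; 0 0 1.2 0 0 0 -1; 0 0 0.6 0 0 0 -1")

```text
time: 5.03
position: [0.5306, 0.4018, 0.2219]
tool_rot: [2.929, 1.088, 0.023]
ft_force: [-8.5, -8.0, 20.4]
grip_width: 0.011
```

Run:
```python
from h import *
goto((.530,.397,.05,41))
```

```text
t 5.03 g [0.5338 0.4    0.0579] head 40.8 F [-8.5 -8.  20.4] w 0.011 q7 -1.87
 turn total [ 0.0207 -0.0078 -0.0044] n 1 [ 0.0207 -0.0078 -0.0044]
 shift cm [-0.36  0.32  0.79] n 1 [-0.36  0.32  0.79]
```

>>> play_rows(targets="-0.5 0 -3 0 0 0 -1; -1.5 0 -6 0 0 0 -1; -5 2 -5 0 0 0 1; -5 3 0 0 0 0 1; -5 3 0 0 0 0 1;-5 3 0 0 0 0 1;-5 3 0 0 0 0 1")

```text
time: 5.9
position: [0.4153, 0.1233, 0.3557]
tool_rot: [2.928, 1.098, 0.018]
ft_force: [0.7, -1.2, 0.2]
grip_width: 0.488
```

Run:
```python
from h import *
s=snap('scene','scene2');crop(s,370,150,510,255,5,'fan2')
s2=snap('top','top2');crop(s2,100,160,280,280,4,'fan2t')
a=load('top0');P=cloud(a);Q=cloud(s2)
for v in range(221,232):print(P[v,146:158,2].round(3),Q[v,146:158,2].round(3))
```

```text
[0.045 0.044 0.046 0.042 0.043 0.046 0.048 0.04  0.05  0.03  0.032 0.027] [0.038 0.042 0.041 0.041 0.04  0.035 0.035 0.035 0.037 0.034 0.03  0.033]
[0.043 0.042 0.045 0.042 0.04  0.044 0.048 0.041 0.043 0.039 0.035 0.029] [0.033 0.037 0.042 0.036 0.04  0.044 0.032 0.039 0.039 0.034 0.033 0.032]
[0.047 0.041 0.043 0.046 0.043 0.042 0.044 0.049 0.044 0.046 0.031 0.03 ] [0.037 0.033 0.033 0.037 0.043 0.038 0.04  0.039 0.03  0.039 0.033 0.035]
[0.047 0.043 0.045 0.044 0.046 0.048 0.046 0.049 0.041 0.034 0.031 0.035] [0.038 0.039 0.039 0.039 0.037 0.039 0.036 0.036 0.036 0.036 0.038 0.028]
[0.044 0.046 0.05  0.045 0.047 0.048 0.04  0.039 0.033 0.033 0.033 0.029] [0.036 0.035 0.037 0.037 0.031 0.037 0.037 0.032 0.031 0.034 0.031 0.033]
[0.043 0.051 0.05  0.043 0.046 0.048 0.041 0.035 0.036 0.031 0.03  0.034] [0.034 0.038 0.039 0.041 0.036 0.03  0.037 0.032 0.032 0.035 0.03  0.031]
[0.031 0.042 0.048 0.046 0.047 0.044 0.033 0.031 0.031 0.031 0.03  0.027] [0.033 0.036 0.035 0.038 0.037 0.034 0.035 0.033 0.035 0.03  0.036 0.036]
[0.027 0.033 0.046 0.044 0.034 0.033 0.032 0.033 0.031 0.031 0.029 0.027] [0.033 0.031 0.037 0.036 0.033 0.036 0.032 0.031 0.033 0.027 0.027 0.029]
[0.029 0.033 0.032 0.033 0.033 0.028 0.033 0.025 0.031 0.03  0.027 0.026] [0.03  0.03  0.032 0.034 0.033 0.028 0.033 0.03  0.031 0.03  0.027 0.028]
[0.027 0.026 0.035 0.03  0.033 0.031 0.025 0.027 0.029 0.029 0.022 0.025] [0.03  0.029 0.028 0.037 0.033 0.03  0.031 0.026 0.028 0.023 0.026 0.024]
[0.028 0.026 0.031 0.035 0.027 0.027 0.025 0.03  0.028 0.025 0.021 0.013] [0.029 0.031 0.032 0.028 0.027 0.025 0.03  0.031 0.026 0.03  0.019 0.007]
```

View pics/fan2.png

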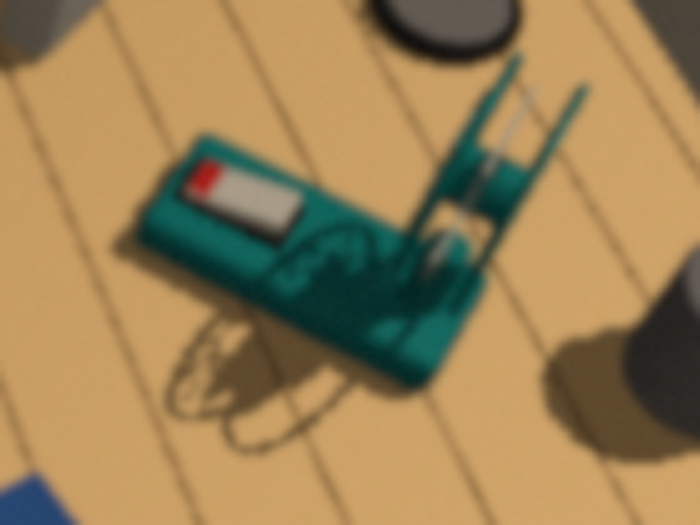

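View pics/fan2t.png

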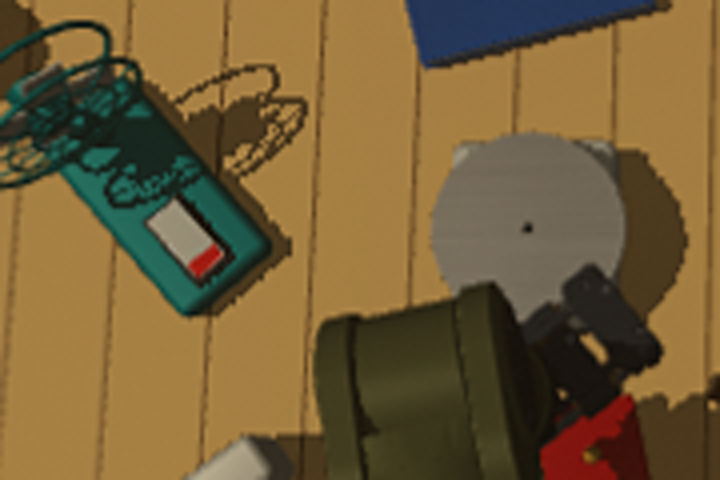

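The depth at the red end fell from about 46 mm to 36 mm and the far end is up, so the fan is off. Next is the base.

Run:
```python
from h import *
goto((.47,-.05,.2,-10),(.455,-.206,.12,None))
a=load('top2')
print(rect(a,(.4547,-.206),.026,.038))
```

```text
t 6.00 g [0.4172 0.1169 0.1914] head 40.5 F [-0.3 -0.2 -0.7] w 0.579 q7 -1.11
 turn total [ 0.0186 -0.0105  0.8821] n 5 [ 0.0037 -0.0021  0.1764]
 shift cm [ 8.38 15.71 -0.86] n 3 [ 2.79  5.24 -0.29]
 shift cm [ 1.23 15.62  8.  ] n 3 [0.41 5.21 2.67]
(array([ 0.45449326, -0.20595926]), array([ 58.43293381, 100.00042725]), np.float32(-10.301427), np.int64(215), np.float64(0.031265973888059156))
```

>>> play_rows(targets="0 0 0 0.004 -0.002 0.176 1; 0 0 0 0.004 -0.002 0.176 1; 0 0 0 0.004 -0.002 0.176 1; 0 0 0 0.004 -0.002 0.176 1; 0 0 0 0.004 -0.002 0.176 1; 2.8 5.2 -0.3 0 0 0 1; 2.8 5.2 -0.3 0 0 0 1; 2.8 5.2 -0.3 0 0 0 1; 0.4 5.2 2.6 0 0 0 1; 0.4 5.2 2.6 0 0 0 1; 0.4 5.2 2.6 0 0 0 1; 0 0 0 0 0 0 1")

```text
time: 7.5
position: [0.4495, -0.2102, 0.2769]
tool_rot: [-3.121, 0.308, 0.004]
ft_force: [-0.0, 1.0, -0.4]
grip_width: 0.998
```

Run:
```python
from h import *
goto((.4546,-.206,.07,-10.2))
```

```text
t 7.50 g [ 0.4492 -0.2093  0.1129] head -11.3 F [-0.   1.  -0.4] w 0.998 q7 -1.44
 turn total [-0.0052  0.0031 -0.0189] n 1 [-0.0052  0.0031 -0.0189]
 shift cm [ 0.42 -0.51  4.29] n 1 [ 0.42 -0.51  4.29]
```

>>> play_rows(targets="0.3 -0.3 2.2 -0.005 0.003 -0.015 1; 0.2 -0.2 2.2 0 0 -0.005 1; 0 0 0 0 0 0 1")

```text
time: 7.88
position: [0.4572, -0.2031, 0.231]
tool_rot: [-3.126, 0.273, 0.0]
ft_force: [-0.2, 0.9, -0.1]
grip_width: 1.0
```

Run:
```python
from h import *
goto((.4546,-.206,.027,-10.2))
```

```text
t 7.88 g [ 0.4572 -0.2026  0.067 ] head -10.0 F [-0.2  0.9 -0.1] w 1.000 q7 -1.48
 turn total [-0.0033  0.0005  0.0036] n 1 [-0.0033  0.0005  0.0036]
 shift cm [-0.2   0.33  4.  ] n 1 [-0.2   0.33  4.  ]
```

>>> play_rows(targets="-0.1 0.15 2 -0.003 0 0 1; -0.1 0.15 2 0 0 0 1; 0 0 0 0 0 0 1; 0 0 0 0 0 0 1")

```text
time: 8.38
position: [0.4581, -0.2031, 0.1943]
tool_rot: [3.13, -0.267, 0.008]
ft_force: [-0.5, 0.1, 0.5]
grip_width: 1.0
```

Run:
```python
from h import *
goto((.4546,-.206,.027,-10.2))
```

```text
t 8.38 g [ 0.459  -0.2032  0.0303] head -9.7 F [-0.5  0.1  0.5] w 1.000 q7 -1.51
 turn total [ 0.0002 -0.0053  0.0079] n 1 [ 0.0002 -0.0053  0.0079]
 shift cm [-0.29  0.35  0.33] n 1 [-0.29  0.35  0.33]
```

>>> play_rows(targets="-0.4 0.45 0.4 0 -0.006 0.01 1; 0 0 0 0 0 0 1; 0 0 0 0 0 0 1")

```text
time: 8.75
position: [0.454, -0.2073, 0.1921]
tool_rot: [3.127, -0.284, 0.003]
ft_force: [-0.2, 0.9, -0.1]
grip_width: 1.002
```

Run:
```python
from h import *
goto((.4546,-.206,.027,-10.2))
```

```text
t 8.75 g [ 0.4543 -0.2076  0.0281] head -10.4 F [-0.2  0.9 -0.1] w 1.002 q7 -1.51
 turn total [ 0.0017 -0.002  -0.003 ] n 1 [ 0.0017 -0.002  -0.003 ]
 shift cm [ 0.04 -0.14  0.11] n 1 [ 0.04 -0.14  0.11]
```

>>> play_rows(targets="0 -0.1 0.1 0 0 0 -1; 0 0 0 0 0 0 -1; 0 0 0 0 0 0 -1; 0 0 0 0 0 0 -1; 0 0 0 0 0 0 -1; 0 0 0 0 0 0 -1", newtons=25)

```text
time: 9.5
position: [0.4543, -0.2064, 0.1913]
tool_rot: [3.127, -0.284, 0.003]
ft_force: [-0.0, 0.0, 0.1]
grip_width: 0.663
```

Run:
```python
from h import *
goto((.4546,-.206,.2,-10.2),(.552,.1378,.2,0))
```

```text
t 9.50 g [ 0.4546 -0.2067  0.0273] head -10.4 F [-0.   0.   0.1] w 0.663 q7 -1.52
 turn total [ 0.0018 -0.0022 -0.003 ] n 1 [ 0.0018 -0.0022 -0.003 ]
 shift cm [  0.03  -0.04 -17.27] n 3 [ 0.01 -0.01 -5.76]
 turn total [ 0.     0.    -0.178] n 1 [ 0.     0.    -0.178]
 shift cm [  9.74 -34.38  -0.  ] n 6 [ 1.62 -5.73 -0.  ]
```

>>> play_rows(targets="0 0 -4.5 0 0 0 -1; 0 0 -5 0 0 0 -1; 0 0 -5 0 0 0 -1; 0 0 0 0 0 -0.09 -1; 0 0 0 0 0 -0.09 -1; 1.6 -5.7 0 0 0 0 -1; 1.6 -5.7 0 0 0 0 -1; 1.6 -5.7 0 0 0 0 -1; 1.6 -5.7 0 0 0 0 -1; 1.6 -5.7 0 0 0 0 -1; 1.4 -4.5 0 0 0 0 -1; 0 0 0 0 0 0 -1; 0 0 0 0 0 0 -1")

```text
time: 11.12
position: [0.5463, 0.1327, 0.3349]
tool_rot: [-3.14, -0.0, 0.011]
ft_force: [0.4, -0.8, -2.1]
grip_width: 0.665
```

Run:
```python
from h import *
goto((.552,.1378,.12,0))
```

```text
t 11.12 g [0.5452 0.133  0.1709] head 0.0 F [ 0.4 -0.8 -2.1] w 0.665 q7 -2.02
 turn total [-0.0013  0.0067  0.0001] n 1 [-0.0013  0.0067  0.0001]
 shift cm [ 0.57 -0.51  5.09] n 1 [ 0.57 -0.51  5.09]
```

>>> play_rows(targets="0.4 -0.35 2.5 -0.001 0.007 0 -1; 0.3 -0.3 2.3 0 0 0 -1; 0 0 0 0 0 0 -1; 0 0 0 0 0 0 -1")

```text
time: 11.62
position: [0.5535, 0.1331, 0.286]
tool_rot: [3.138, -0.014, 0.0]
ft_force: [0.5, -0.7, -2.6]
grip_width: 0.663
```

Run:
```python
from h import *
goto((.552,.1378,.1,0))
```

```text
t 11.62 g [0.5535 0.1325 0.122 ] head -0.5 F [ 0.5 -0.7 -2.6] w 0.663 q7 -2.07
 turn total [ 0.0039 -0.0002 -0.0087] n 1 [ 0.0039 -0.0002 -0.0087]
 shift cm [-0.15 -0.47  2.2 ] n 1 [-0.15 -0.47  2.2 ]
```

>>> play_rows(targets="-0.15 -0.5 1 0.004 0 -0.009 -1; 0 0 0 0 0 0 -1; 0 0 0 0 0 0 -1")

```text
time: 12.0
position: [0.5523, 0.1377, 0.2771]
tool_rot: [3.141, -0.001, 0.005]
ft_force: [0.0, 0.2, -1.9]
grip_width: 0.665
```

Run:
```python
from h import *
goto((.552,.1378,.1,0))
```

```text
t 12.00 g [0.5528 0.1376 0.1131] head -0.0 F [ 0.   0.2 -1.9] w 0.665 q7 -2.08
 turn total [ 0.0001 -0.003  -0.0006] n 1 [ 0.0001 -0.003  -0.0006]
 shift cm [-0.03 -0.01  1.31] n 1 [-0.03 -0.01  1.31]
```

>>> play_rows(targets="-0.05 0 1.2 0 -0.003 0 -1; 0 0 0 0 0 0 -1; 0 0 0 0 0 0 -1; 0 0 0.2 0 0 0 -1; 0 0 0 0 0 0 -1")

```text
time: 12.62
position: [0.5522, 0.1379, 0.2631]
tool_rot: [3.141, -0.001, 0.002]
ft_force: [-0.8, -0.9, -0.4]
grip_width: 0.665
```

Run:
```python
from h import *
goto((.552,.1378,.1,0))
```

```text
t 12.62 g [0.5524 0.1379 0.0991] head -0.0 F [-0.8 -0.9 -0.4] w 0.665 q7 -2.09
 turn total [ 0.0002 -0.001  -0.0005] n 1 [ 0.0002 -0.001  -0.0005]
 shift cm [-0.02  0.01 -0.09] n 1 [-0.02  0.01 -0.09]
```

>>> play_rows(targets="0 0 0 0 0 0 1; 0 0 0 0 0 0 1; 0 0 0 0 0 0 1; 0 0 -3 0 0 0 1; 0 0 -6 0 0 0 1; 0 0 -6 0 0 0 1; 0 6 0 0 0 0 1; 0 6 0 0 0 0 1; 0 6 0 0 0 0 1; 0 6 0 0 0 0 1; 0 0 0 0 0 0 1")

```text
time: 14.0
position: [0.5527, -0.1079, 0.4196]
tool_rot: [3.14, 0.006, 0.011]
ft_force: [-1.0, 0.6, -0.4]
grip_width: 1.001
```

```bash
cat >> h.py <<'E'
N=dict(sage=(.6184,-.0634),cream=(.6197,-.2064),must=(.6018,-.3349),lid=(.4615,-.0465),blue=(.4555,-.3522))
def survey(a,names,zs):
    for n in names:
        try:
            r=rect(a,N[n],*((.012,.021) if n=='lid' else (.026,.038)),rad=.085);print(n,r[0].round(4),r[1].round(1),r[2].round(1),r[3])
        except Exception as e: print(n,e)
    r=rect(a,(.552,.138),zs-.006,zs+.006);print('stack',r[0].round(4),r[1].round(1),r[2].round(1),r[3],r[4].round(4))
E
python3 - <<'E'
from h import *
for c in('top','scene'):
    a=snap(c,c+'3');survey(a,['sage','cream','must','lid','blue'],.1045)
crop(load('top3'),190,150,410,300,3.6,'t3')
goto()
E
```

```text
sage [ 0.6624 -0.0601] [ 5.9 27.5] -32.4 17
cream [0. 0.] [0. 0.] 0.0 0
must [ 0.602  -0.3347] [ 61.4 103. ] -22.9 221
lid [ 0.4615 -0.0462] [57.5 99.4] -23.2 405
blue [ 0.4554 -0.3523] [ 62. 101.] -25.8 230
stack [0.5519 0.1394] [58.5 99.1] -0.3 225 0.1034
sage [ 0.6191 -0.0639] [ 59.6 103.3] -31.4 311
cream [ 0.6187 -0.2072] [102.9  58.4] 3.5 254
must [ 0.6018 -0.3353] [ 60.4 104.7] -22.8 359
lid [ 0.4604 -0.0461] [ 58.5 104.7] -23.9 403
blue [ 0.4547 -0.3527] [ 61.1 104.1] -26.2 309
stack [0.5531 0.1392] [ 60.1 104.1] -0.5 314 0.1059
t 14.10 g [ 0.5545 -0.1013  0.2561] head 0.7 F [0.4 0.6 1.2] w 1.003 q7 -1.52
  return _methods._mean(a, axis=axis, dtype=dtype,
  ret = ret.dtype.type(ret / rcount)
```

View pics/t3.png

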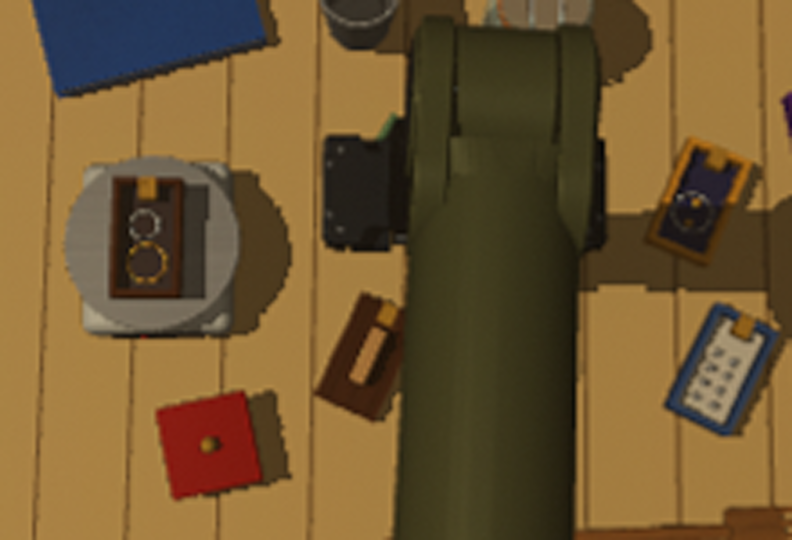

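Base is on the pan at about (0.552, 0.139), heading about 0, key forward. Sage is next.

Run:
```python
from h import *
goto((.6186,-.0636,.08,-31.6))
```

```text
t 14.10 g [ 0.5545 -0.1013  0.2561] head 0.7 F [0.4 0.6 1.2] w 1.003 q7 -1.52
 turn total [-0.0036 -0.0069  0.564 ] n 4 [-0.0009 -0.0017  0.141 ]
 shift cm [ 3.58 -6.66 17.61] n 4 [ 0.89 -1.67  4.4 ]
```

>>> play_rows(targets="0 0 0 -0.001 -0.002 0.141 1; 0 0 0 -0.001 -0.002 0.141 1; 0 0 0 -0.001 -0.002 0.141 1; 0 0 0 -0.001 -0.002 0.141 1; 0.9 -1.7 4.4 0 0 0 1; 0.9 -1.7 4.4 0 0 0 1; 0.9 -1.7 4.4 0 0 0 1; 0.9 -1.7 4.4 0 0 0 1; 0 0 0 0 0 0 1; 0 0 0 0 0 0 1")

```text
time: 15.35
position: [0.6237, -0.0375, 0.2447]
tool_rot: [-3.021, 0.834, -0.009]
ft_force: [0.1, 0.0, 1.4]
grip_width: 1.001
```

Run:
```python
from h import *
goto((.6186,-.0636,.028,-31.6))
```

```text
t 15.35 g [ 0.6249 -0.0366  0.0807] head -30.9 F [0.1 0.  1.4] w 1.001 q7 -2.31
 turn total [-0.0084 -0.0033  0.0131] n 1 [-0.0084 -0.0033  0.0131]
 shift cm [0.93 2.49 5.27] n 1 [0.93 2.49 5.27]
```

>>> play_rows(targets="0.9 2.5 2 -0.008 -0.003 0.013 1; 0 0 0 0 0 0 1; 0 0 0 0 0 0 1")

```text
time: 15.72
position: [0.619, -0.0662, 0.2282]
tool_rot: [3.021, -0.859, 0.011]
ft_force: [0.7, -0.3, 0.8]
grip_width: 0.999
```

Run:
```python
from h import *
goto((.6186,-.0636,.028,-31.6))
```

```text
t 15.72 g [ 0.62   -0.0667  0.0642] head -31.7 F [ 0.7 -0.3  0.8] w 0.999 q7 -2.29
 turn total [-0.0006 -0.007  -0.0023] n 1 [-0.0006 -0.007  -0.0023]
 shift cm [-0.17 -0.2   3.62] n 1 [-0.17 -0.2   3.62]
```

>>> play_rows(targets="-0.2 -0.25 3.5 0 -0.007 -0.002 1; 0 0 0 0 0 0 1; 0 0 0 0 0 0 1")

```text
time: 16.1
position: [0.6201, -0.0644, 0.1965]
tool_rot: [-3.021, 0.859, -0.01]
ft_force: [0.2, 0.4, 0.5]
grip_width: 0.998
```

Run:
```python
from h import *
goto((.6186,-.0636,.027,-31.6))
```

```text
t 16.10 g [ 0.6211 -0.0646  0.0325] head -31.7 F [0.2 0.4 0.5] w 0.998 q7 -2.31
 turn total [-0.0022 -0.0057 -0.0022] n 1 [-0.0022 -0.0057 -0.0022]
 shift cm [-0.17  0.01  0.55] n 1 [-0.17  0.01  0.55]
```

>>> play_rows(targets="-0.25 0 0.55 -0.003 -0.008 -0.002 1; 0 0 0 0 0 0 1; 0 0 0 0 0 0 -1; 0 0 0 0 0 0 -1; 0 0 0 0 0 0 -1; 0 0 0 0 0 0 -1; 0 0 0 0 0 0 -1; 0 0 0 0 0 0 -1")

```text
time: 17.1
position: [0.6189, -0.0631, 0.1937]
tool_rot: [3.023, -0.856, 0.002]
ft_force: [-0.8, 0.4, 0.5]
grip_width: 0.666
```

Run:
```python
from h import *
goto((.6186,-.0636,.027,-31.6),(.6186,-.0636,.2,-.2),(.552,.1378,.2,None))
```

```text
t 17.10 g [ 0.6191 -0.0632  0.0297] head -31.6 F [-0.8  0.4  0.5] w 0.666 q7 -2.31
 turn total [-0.0001 -0.0013 -0.0002] n 1 [-0.0001 -0.0013 -0.0002]
 shift cm [-0.    0.06  0.27] n 1 [-0.    0.06  0.27]
 turn total [ 0.     0.    -0.548] n 4 [ 0.     0.    -0.137]
 shift cm [  0.    0.  -17.3] n 3 [ 0.    0.   -5.77]
 shift cm [ -6.73 -20.12   0.  ] n 4 [-1.68 -5.03  0.  ]
```

>>> play_rows(targets="0 0 -5 0 0 0 -1; 0 0 -5.5 0 0 0 -1; 0 0 -5.5 0 0 0 -1; 0 0 0 0 0 -0.137 -1; 0 0 0 0 0 -0.137 -1; 0 0 0 0 0 -0.137 -1; 0 0 0 0 0 -0.137 -1; 0 0 0 0 0 0 -1; -1.7 -5 0 0 0 0 -1; -1.7 -5 0 0 0 0 -1; -1.7 -5 0 0 0 0 -1; -1.2 -3.6 0 0 0 0 -1; 0 0 0 0 0 0 -1; 0 0 0 0 0 0 -1")

```text
time: 18.85
position: [0.5517, 0.1265, 0.3559]
tool_rot: [3.141, -0.01, -0.003]
ft_force: [0.1, -0.6, -1.1]
grip_width: 0.662
```

Run:
```python
from h import *
goto((.5524,.138,.145,0))
```

```text
t 18.85 g [0.5513 0.1265 0.1919] head -0.4 F [ 0.1 -0.6 -1.1] w 0.662 q7 -2.01
 turn total [ 0.0001  0.0021 -0.0062] n 1 [ 0.0001  0.0021 -0.0062]
 shift cm [ 0.07 -1.15  4.69] n 1 [ 0.07 -1.15  4.69]
```

>>> play_rows(targets="0.1 -1.15 4.6 0 0.002 -0.006 -1; 0 0 0 0 0 0 -1; 0 0 0 0 0 0 -1")

```text
time: 19.23
position: [0.5551, 0.134, 0.3106]
tool_rot: [3.14, -0.015, 0.004]
ft_force: [0.7, -0.4, -0.4]
grip_width: 0.666
```

Run:
```python
from h import *
goto((.5524,.138,.135,0))
```

```text
t 19.23 g [0.5556 0.1338 0.1466] head -0.6 F [ 0.7 -0.4 -0.4] w 0.666 q7 -2.07
 turn total [ 0.0012 -0.0027 -0.0096] n 1 [ 0.0012 -0.0027 -0.0096]
 shift cm [-0.27 -0.4   1.16] n 1 [-0.27 -0.4   1.16]
```

>>> play_rows(targets="-0.3 -0.45 0.9 0.001 -0.003 -0.011 -1; 0 0 0 0 0 0 -1; 0 0 0 0 0 0 -1")

```text
time: 19.6
position: [0.5533, 0.1375, 0.3036]
tool_rot: [3.141, -0.002, 0.005]
ft_force: [0.4, 0.3, -0.6]
grip_width: 0.663
```

Run:
```python
from h import *
goto((.5524,.138,.124,0))
```

```text
t 19.60 g [0.5539 0.1375 0.1396] head -0.1 F [ 0.4  0.3 -0.6] w 0.663 q7 -2.07
 turn total [ 0.0002 -0.0034 -0.0012] n 1 [ 0.0002 -0.0034 -0.0012]
 shift cm [-0.09 -0.05  1.56] n 1 [-0.09 -0.05  1.56]
```

>>> play_rows(targets="-0.15 -0.1 0.5 0 -0.004 -0.001 -1; 0 0 0 0 0 0 -1; 0 0 0 0 0 0 -1")

```text
time: 19.98
position: [0.5519, 0.1387, 0.2988]
tool_rot: [3.141, -0.0, 0.0]
ft_force: [-0.4, 0.5, 0.0]
grip_width: 0.664
```

Run:
```python
from h import *
goto((.5524,.138,.124,0))
```

```text
t 19.98 g [0.5519 0.1386 0.1348] head -0.0 F [-0.4  0.5  0. ] w 0.664 q7 -2.07
 turn total [ 0.0003 -0.     -0.0001] n 1 [ 0.0003 -0.     -0.0001]
 shift cm [0.05 0.07 1.08] n 1 [0.05 0.07 1.08]
```

Well aligned (0.5–0.7 mm). Descend.

>>> play_rows(targets="0.05 0.03 0.6 0 0 0 -1; 0 0 0 0 0 0 -1; 0 0 0.6 0 0 0 -1; 0 0 0 0 0 0 -1; 0 0 0 0 0 0 -1")

```text
time: 20.6
position: [0.5527, 0.1384, 0.2865]
tool_rot: [3.141, -0.0, 0.001]
ft_force: [-0.4, 0.2, 2.3]
grip_width: 0.663
```

Run:
```python
from h import *
goto((.5524,.138,.124,0))
```

```text
t 20.60 g [0.5528 0.1384 0.1225] head -0.0 F [-0.4  0.2  2.3] w 0.663 q7 -2.08
 turn total [ 0.0002 -0.0007 -0.0002] n 1 [ 0.0002 -0.0007 -0.0002]
 shift cm [-0.03  0.04 -0.15] n 1 [-0.03  0.04 -0.15]
```

>>> play_rows(targets="0 0 0 0 0 0 1; 0 0 0 0 0 0 1; 0 0 0 0 0 0 1; 0 0 -3 0 0 0 1; 0 0 -5 0 0 0 1; 0 0 -5 0 0 0 1; 0 6 0 0 0 0 1; 0 6 0 0 0 0 1; 0 6 0 0 0 0 1; 0 6 0 0 0 0 1; 0 0 0 0 0 0 1; 0 0 0 0 0 0 1")

```text
time: 22.1
position: [0.5529, -0.107, 0.4212]
tool_rot: [3.141, 0.007, 0.005]
ft_force: [-1.3, 0.7, 0.1]
grip_width: 1.004
```

```bash
python3 - <<'E' 2>/dev/null
from h import *
for c in('top','scene'):
    a=snap(c,c+'4');survey(a,['cream','must','lid','blue'],.126)
crop(load('scene4'),270,150,390,240,6,'s4')
goto((.619,-.2067,.09,3.5))
E
```

```text
cream [0. 0.] [0. 0.] 0.0 0
must [ 0.6017 -0.335 ] [ 61.3 102.3] -23.1 222
lid [ 0.4619 -0.0463] [57.7 99.7] -23.3 417
blue [ 0.4552 -0.3518] [ 61.1 102.4] -26.4 237
stack [0.5534 0.1397] [100.5  58.7] 0.2 244 0.1262
cream [ 0.6192 -0.207 ] [102.5  58.3] 3.6 247
must [ 0.602  -0.3358] [ 60.8 102.2] -23.4 358
lid [ 0.4622 -0.0467] [ 57.7 103.5] -23.9 409
blue [ 0.4546 -0.3524] [ 60.1 103.6] -26.0 311
stack [0.5541 0.1396] [103.8  59.1] 0.2 341 0.1282
t 22.20 g [ 0.5534 -0.1071  0.2571] head 0.3 F [-0.4  0.1 -0.8] w 0.994 q7 -1.52
 turn total [ 0.0017 -0.0031 -0.0561] n 1 [ 0.0017 -0.0031 -0.0561]
 shift cm [ 5.99 10.37 16.71] n 4 [1.5  2.59 4.18]
```

View pics/s4.png

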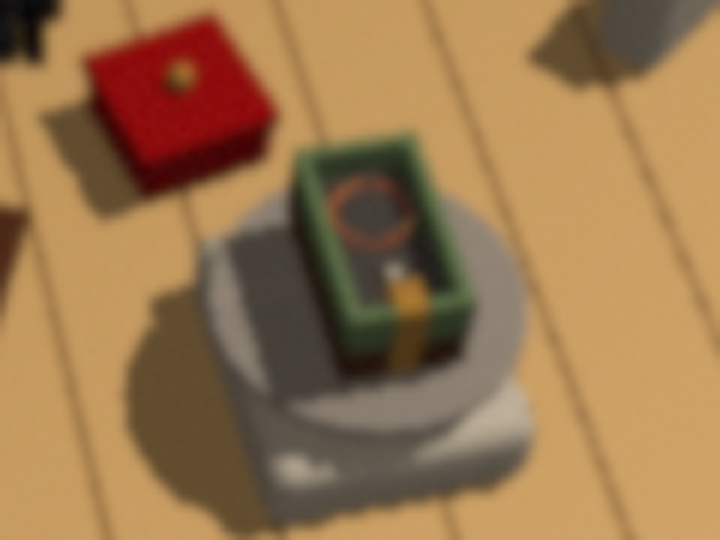

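The sage tray is seated: its rim at z 126 mm is 22.8 mm above the base's earlier reading, as expected with the sink. Cream is next.

>>> play_rows(targets="0 0 0 0.002 -0.003 -0.056 1; 0 0 0 0 0 0 1; 1.5 2.6 4.2 0 0 0 1; 1.5 2.6 4.2 0 0 0 1; 1.5 2.6 4.2 0 0 0 1; 1.3 2.3 4 0 0 0 1; 0 0 0 0 0 0 1; 0 0 0 0 0 0 1")

```text
time: 23.2
position: [0.6231, -0.1947, 0.2546]
tool_rot: [3.139, 0.115, 0.011]
ft_force: [-0.3, 0.3, -0.2]
grip_width: 1.002
```

Run:
```python
from h import *
goto((.619,-.2067,.028,3.5))
```

```text
t 23.20 g [ 0.6242 -0.1947  0.0906] head 4.2 F [-0.3  0.3 -0.2] w 1.002 q7 -1.47
 turn total [ 0.0004 -0.0071  0.0118] n 1 [ 0.0004 -0.0071  0.0118]
 shift cm [-0.48  1.17  6.26] n 2 [-0.24  0.59  3.13]
```

>>> play_rows(targets="-0.5 1.2 2.5 0 -0.007 0.012 1; 0 0 0 0 0 0 1; 0 0 0 0 0 0 1")

```text
time: 23.58
position: [0.6195, -0.2058, 0.232]
tool_rot: [3.137, 0.098, 0.007]
ft_force: [1.0, 0.3, 0.1]
grip_width: 1.001
```

Run:
```python
from h import *
goto((.619,-.2067,.028,3.5))
```

```text
t 23.57 g [ 0.6202 -0.2063  0.068 ] head 3.6 F [1.  0.3 0.1] w 1.001 q7 -1.47
 turn total [ 0.0029 -0.0043  0.0011] n 1 [ 0.0029 -0.0043  0.0011]
 shift cm [-0.05  0.08  4.  ] n 1 [-0.05  0.08  4.  ]
```

>>> play_rows(targets="-0.2 0.05 3.9 0.003 -0.006 0.001 1; 0 0 0 0 0 0 1; 0 0 0 0 0 0 1")

```text
time: 23.95
position: [0.6192, -0.2062, 0.1964]
tool_rot: [3.138, 0.097, 0.006]
ft_force: [0.3, -0.0, -0.1]
grip_width: 0.998
```

Run:
```python
from h import *
goto((.619,-.2067,.027,3.5))
```

```text
t 23.95 g [ 0.6198 -0.2065  0.0324] head 3.5 F [ 0.3 -0.  -0.1] w 0.998 q7 -1.49
 turn total [ 0.0022 -0.0037  0.0006] n 1 [ 0.0022 -0.0037  0.0006]
 shift cm [-0.02  0.05  0.54] n 1 [-0.02  0.05  0.54]
```

>>> play_rows(targets="-0.1 0.03 0.5 0.002 -0.004 0 1; 0 0 0 0 0 0 1; 0 0 0 0 0 0 -1; 0 0 0 0 0 0 -1; 0 0 0 0 0 0 -1; 0 0 0 0 0 0 -1; 0 0 0 0 0 0 -1; 0 0 0 0 0 0 -1")

```text
time: 24.95
position: [0.6195, -0.2068, 0.1948]
tool_rot: [3.138, 0.097, 0.007]
ft_force: [0.2, 0.7, 0.1]
grip_width: 0.666
```

Run:
```python
from h import *
goto((.619,-.2067,.027,3.5),(.619,-.2067,.21,0.1),(.553,.138,.21,None))
```

```text
t 24.95 g [ 0.6202 -0.2071  0.0308] head 3.5 F [0.2 0.7 0.1] w 0.666 q7 -1.49
 turn total [ 0.0025 -0.0042  0.0005] n 1 [ 0.0025 -0.0042  0.0005]
 shift cm [-0.05 -0.01  0.38] n 1 [-0.05 -0.01  0.38]
 turn total [0.     0.     0.0593] n 1 [0.     0.     0.0593]
 shift cm [  0.    0.  -18.3] n 4 [ 0.    0.   -4.58]
 shift cm [ -6.54 -34.48   0.  ] n 6 [-1.09 -5.75  0.  ]
```

>>> play_rows(targets="0 0 -5 0 0 0 -1; 0 0 -5.5 0 0 0 -1; 0 0 -5.5 0 0 0 -1; 0 0 -2 0 0 0.059 -1; 0 0 0 0 0 0 -1; -1.1 -5.7 0 0 0 0 -1; -1.1 -5.7 0 0 0 0 -1; -1.1 -5.7 0 0 0 0 -1; -1.1 -5.7 0 0 0 0 -1; -1.1 -5.7 0 0 0 0 -1; -0.9 -4.5 0 0 0 0 -1; 0 0 0 0 0 0 -1; 0 0 0 0 0 0 -1")

```text
time: 26.58
position: [0.5472, 0.1303, 0.3633]
tool_rot: [-3.141, -0.013, 0.029]
ft_force: [0.6, -0.7, -2.0]
grip_width: 0.666
```

Run:
```python
from h import *
goto((.5542,.138,.168,0))
```

```text
t 26.57 g [0.5442 0.1304 0.1993] head 0.5 F [ 0.6 -0.7 -2. ] w 0.666 q7 -2.00
 turn total [-0.0008  0.0185  0.0085] n 1 [-0.0008  0.0185  0.0085]
 shift cm [ 0.7  -0.77  3.13] n 1 [ 0.7  -0.77  3.13]
```

>>> play_rows(targets="0.5 -0.8 2.5 0 0.0185 0.008 -1; 0 0 0 0 0 0 -1; 0 0 0 0 0 0 -1")

```text
time: 26.95
position: [0.5529, 0.1338, 0.3364]
tool_rot: [3.141, -0.008, -0.003]
ft_force: [0.2, -0.6, -1.0]
grip_width: 0.664
```

Run:
```python
from h import *
goto((.5542,.138,.16,0.1))
```

```text
t 26.95 g [0.5525 0.1337 0.1724] head -0.3 F [ 0.2 -0.6 -1. ] w 0.664 q7 -2.04
 turn total [ 0.0007  0.0021 -0.0067] n 1 [ 0.0007  0.0021 -0.0067]
 shift cm [ 0.13 -0.42  1.24] n 1 [ 0.13 -0.42  1.24]
```

>>> play_rows(targets="0.1 -0.45 0.8 0 0.001 -0.008 -1; 0 0 0 0 0 0 -1; 0 0 0 0 0 0 -1")

```text
time: 27.32
position: [0.5547, 0.1372, 0.3291]
tool_rot: [3.141, 0.002, 0.0]
ft_force: [-0.1, 0.0, -1.9]
grip_width: 0.663
```

Run:
```python
from h import *
goto((.5542,.138,.148,0.1))
```

```text
t 27.32 g [0.5547 0.137  0.1651] head 0.1 F [-0.1  0.  -1.9] w 0.663 q7 -2.04
 turn total [ 0.0009 -0.0003 -0.0004] n 1 [ 0.0009 -0.0003 -0.0004]
 shift cm [-0.05 -0.08  1.71] n 1 [-0.05 -0.08  1.71]
```

>>> play_rows(targets="-0.05 -0.15 0.6 0.001 0 0 -1; 0 0 0 0 0 0 -1; 0 0 0 0 0 0 -1")

```text
time: 27.7
position: [0.5541, 0.1389, 0.323]
tool_rot: [-3.142, -0.003, -0.001]
ft_force: [0.4, 0.7, -0.5]
grip_width: 0.663
```

Run:
```python
from h import *
goto((.5542,.138,.148,0.1))
```

```text
t 27.70 g [0.5542 0.1389 0.159 ] head 0.1 F [ 0.4  0.7 -0.5] w 0.663 q7 -2.05
 turn total [-0.     -0.0008 -0.0001] n 1 [-0.     -0.0008 -0.0001]
 shift cm [0.01 0.09 1.1 ] n 1 [0.01 0.09 1.1 ]
```

>>> play_rows(targets="0 0.05 0.6 0 0 0 -1; 0 0 0 0 0 0 -1; 0 0 0.6 0 0 0 -1; 0 0 0 0 0 0 -1; 0 0 0 0 0 0 -1")

```text
time: 28.32
position: [0.5543, 0.1384, 0.3108]
tool_rot: [3.141, 0.003, 0.003]
ft_force: [0.6, -0.2, 1.9]
grip_width: 0.66
```

Run:
```python
from h import *
goto((.5542,.138,.148,0.1))
```

```text
t 28.32 g [0.5546 0.1384 0.1468] head 0.1 F [ 0.6 -0.2  1.9] w 0.660 q7 -2.06
 turn total [ 0.0002 -0.0016 -0.0001] n 1 [ 0.0002 -0.0016 -0.0001]
 shift cm [-0.01  0.04 -0.12] n 1 [-0.01  0.04 -0.12]
```

>>> play_rows(targets="0 0 0 0 0 0 1; 0 0 0 0 0 0 1; 0 0 0 0 0 0 1; 0 0 -3 0 0 0 1; 0 0 -5 0 0 0 1; 0 0 -5 0 0 0 1; 0 6 0 0 0 0 1; 0 6 0 0 0 0 1; 0 6 0 0 0 0 1; 0 6 0 0 0 0 1; 0 0 0 0 0 0 1; 0 0 0 0 0 0 1")

```text
time: 29.82
position: [0.555, -0.1068, 0.4457]
tool_rot: [3.141, 0.01, 0.008]
ft_force: [0.2, 0.7, 0.4]
grip_width: 1.003
```

```bash
python3 - <<'E' 2>/dev/null
from h import *
for c in('top','scene'):
    a=snap(c,c+'5');survey(a,['must','lid','blue'],.149)
crop(load('scene5'),270,140,390,230,6,'s5')
goto((.6018,-.3353,.12,-23))
E
```

```text
must [ 0.6016 -0.3345] [ 60.6 102.3] -23.0 220
lid [ 0.4615 -0.0463] [ 57.7 100.1] -24.0 416
blue [ 0.4555 -0.3521] [ 61.6 101.4] -25.4 221
stack [0.553  0.1399] [99.  58.9] 0.2 239 0.1482
must [ 0.6016 -0.3358] [ 61.5 103.8] -22.9 352
lid [ 0.461  -0.0463] [ 58. 104.] -23.7 392
blue [ 0.4547 -0.353 ] [ 61.7 104.2] -25.5 316
stack [0.5545 0.1396] [104.8  58.7] 0.1 344 0.1507
t 29.93 g [ 0.5558 -0.107   0.2816] head 0.4 F [-0.5  0.4 -0.1] w 1.001 q7 -1.51
 turn total [ 1.000e-04 -4.900e-03  4.082e-01] n 3 [ 0.     -0.0016  0.1361]
 shift cm [13.24 19.21 16.16] n 5 [2.65 3.84 3.23]
```

View pics/s5.png

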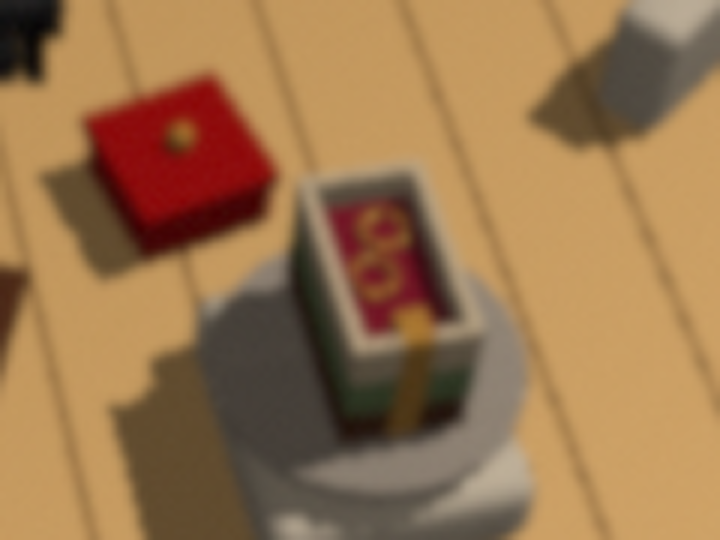

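Cream is seated, rim at 148 mm, with the keys in line at about (412,370). Mustard next.

>>> play_rows(targets="0 0 0 0 -0.002 0.136 1; 0 0 0 0 -0.002 0.136 1; 0 0 0 0 -0.002 0.136 1; 0 0 0 0 0 0 1; 2.6 3.8 3.2 0 0 0 1; 2.6 3.8 3.2 0 0 0 1; 2.6 3.8 3.2 0 0 0 1; 2.6 3.8 3.2 0 0 0 1; 2.4 3.4 3 0 0 0 1; 0 0 0 0 0 0 1; 0 0 0 0 0 0 1")

```text
time: 31.3
position: [0.6091, -0.3167, 0.2856]
tool_rot: [-3.086, 0.572, -0.009]
ft_force: [-1.3, 0.4, -0.0]
grip_width: 0.997
```

Run:
```python
from h import *
goto((.6018,-.3352,.06,-23))
```

```text
t 31.30 g [ 0.6101 -0.3164  0.1216] head -21.0 F [-1.3  0.4 -0. ] w 0.997 q7 -1.68
 turn total [-0.004  -0.0049  0.0351] n 1 [-0.004  -0.0049  0.0351]
 shift cm [0.05 1.99 6.16] n 2 [0.02 0.99 3.08]
```

>>> play_rows(targets="0 2 5.3 -0.004 -0.005 0.035 1; 0 0 0 0 0 0 1; 0 0 0 0 0 0 1")

```text
time: 31.68
position: [0.6058, -0.3301, 0.2384]
tool_rot: [-3.081, 0.612, -0.014]
ft_force: [0.2, 0.2, 1.8]
grip_width: 1.003
```

Run:
```python
from h import *
goto((.6018,-.3352,.028,-23))
```

```text
t 31.68 g [ 0.6072 -0.3303  0.0744] head -22.5 F [0.2 0.2 1.8] w 1.003 q7 -1.70
 turn total [-0.0021 -0.0085  0.0096] n 1 [-0.0021 -0.0085  0.0096]
 shift cm [-0.17  0.62  4.64] n 1 [-0.17  0.62  4.64]
```

>>> play_rows(targets="-0.25 0.65 1.5 -0.002 -0.01 0.011 1; 0 0 0 0 0 0 1; 0 0 0 0 0 0 1")

```text
time: 32.05
position: [0.6029, -0.3335, 0.2274]
tool_rot: [3.078, -0.624, 0.007]
ft_force: [0.1, 0.3, 0.7]
grip_width: 1.003
```

Run:
```python
from h import *
goto((.6018,-.3352,.028,-23))
```

```text
t 32.05 g [ 0.6036 -0.3338  0.0634] head -22.9 F [0.1 0.3 0.7] w 1.003 q7 -1.71
 turn total [ 0.0001 -0.0045  0.0017] n 1 [ 0.0001 -0.0045  0.0017]
 shift cm [-0.04  0.2   3.54] n 1 [-0.04  0.2   3.54]
```

>>> play_rows(targets="-0.15 0.2 3.5 0 -0.006 0.002 1; 0 0 0 0 0 0 1; 0 0 0 0 0 0 1")

```text
time: 32.42
position: [0.6024, -0.335, 0.1951]
tool_rot: [3.078, -0.626, 0.005]
ft_force: [-1.0, 0.6, 0.9]
grip_width: 1.002
```

Run:
```python
from h import *
goto((.6018,-.3352,.028,-23))
```

```text
t 32.42 g [ 0.6028 -0.3352  0.0311] head -23.0 F [-1.   0.6  0.9] w 1.002 q7 -1.72
 turn total [ 0.0001 -0.0032  0.0001] n 1 [ 0.0001 -0.0032  0.0001]
 shift cm [-0.04  0.04  0.31] n 1 [-0.04  0.04  0.31]
```

>>> play_rows(targets="-0.1 0.03 0.25 0 -0.004 0 1; 0 0 0 0 0 0 1; 0 0 0 0 0 0 -1; 0 0 0 0 0 0 -1; 0 0 0 0 0 0 -1; 0 0 0 0 0 0 -1; 0 0 0 0 0 0 -1; 0 0 0 0 0 0 -1")

```text
time: 33.42
position: [0.6024, -0.3352, 0.1958]
tool_rot: [3.077, -0.626, 0.005]
ft_force: [0.5, -0.6, -0.2]
grip_width: 0.661
```

Run:
```python
from h import *
goto((.6018,-.3352,.028,-23),(.6018,-.3352,.24,.1),(.553,.138,.24,None))
```

```text
t 33.42 g [ 0.6029 -0.3355  0.0318] head -23.0 F [ 0.5 -0.6 -0.2] w 0.661 q7 -1.72
 turn total [ 0.0006 -0.0035  0.0001] n 1 [ 0.0006 -0.0035  0.0001]
 shift cm [-0.05  0.03  0.38] n 1 [-0.05  0.03  0.38]
 turn total [ 0.      0.     -0.4032] n 3 [ 0.      0.     -0.1344]
 shift cm [  0.    0.  -21.2] n 4 [ 0.   0.  -5.3]
 shift cm [ -4.8  -47.33   0.  ] n 8 [-0.6  -5.92  0.  ]
```

>>> play_rows(targets="0 0 -5 0 0 0 -1; 0 0 -5.5 0 0 0 -1; 0 0 -5.5 0 0 0 -1; 0 0 -4 0 0 0 -1; 0 0 0 0 0 -0.134 -1; 0 0 0 0 0 -0.134 -1; 0 0 0 0 0 -0.134 -1; 0 0 0 0 0 0 -1; -0.6 -5.9 0 0 0 0 -1; -0.6 -5.9 0 0 0 0 -1; -0.6 -5.9 0 0 0 0 -1; -0.6 -5.9 0 0 0 0 -1; -0.6 -5.9 0 0 0 0 -1; -0.6 -5.9 0 0 0 0 -1; -0.6 -5 0 0 0 0 -1; 0 0 0 0 0 0 -1; 0 0 0 0 0 0 -1")

```text
time: 35.55
position: [0.5557, 0.0805, 0.3976]
tool_rot: [3.141, -0.024, -0.002]
ft_force: [0.7, -0.7, -0.4]
grip_width: 0.663
```

Run:
```python
from h import *
goto((.5542,.138,.2,0.1))
```

```text
t 35.55 g [0.5556 0.0805 0.2336] head -0.9 F [ 0.7 -0.7 -0.4] w 0.663 q7 -1.91
 turn total [ 0.0001  0.001  -0.017 ] n 1 [ 0.0001  0.001  -0.017 ]
 shift cm [-0.14 -5.75  3.36] n 2 [-0.07 -2.87  1.68]
```

>>> play_rows(targets="-0.1 -5.7 2.4 0 0.001 -0.017 -1; 0 0 0 0 0 0 -1; 0 0 0 0 0 0 -1")

```text
time: 35.92
position: [0.5574, 0.1335, 0.3724]
tool_rot: [3.14, -0.016, 0.0]
ft_force: [-0.1, -0.7, -0.2]
grip_width: 0.667
```

Run:
```python
from h import *
goto((.5540,.138,.19,0.1))
```

```text
t 35.92 g [0.5574 0.1332 0.2084] head -0.6 F [-0.1 -0.7 -0.2] w 0.667 q7 -2.03
 turn total [ 0.0016 -0.0001 -0.0118] n 1 [ 0.0016 -0.0001 -0.0118]
 shift cm [-0.34 -0.45  1.84] n 1 [-0.34 -0.45  1.84]
```

>>> play_rows(targets="-0.38 -0.5 1.6 0.001 0 -0.013 -1; 0 0 0 0 0 0 -1; 0 0 0 0 0 0 -1")

```text
time: 36.3
position: [0.554, 0.1357, 0.355]
tool_rot: [3.14, -0.003, -0.001]
ft_force: [-0.1, -0.2, -0.3]
grip_width: 0.666
```

Run:
```python
from h import *
goto((.5540,.138,.182,0.1))
```

```text
t 36.30 g [0.5539 0.1355 0.191 ] head -0.1 F [-0.1 -0.2 -0.3] w 0.666 q7 -2.03
 turn total [ 0.0013  0.0006 -0.0036] n 1 [ 0.0013  0.0006 -0.0036]
 shift cm [ 0.01 -0.23  0.9 ] n 1 [ 0.01 -0.23  0.9 ]
```

>>> play_rows(targets="-0.03 -0.3 0.6 0.001 0 -0.004 -1; 0 0 0 0 0 0 -1; 0 0 0 0 0 0 -1")

```text
time: 36.67
position: [0.5539, 0.1385, 0.349]
tool_rot: [3.141, 0.002, 0.0]
ft_force: [0.4, 0.1, -1.1]
grip_width: 0.662
```

Run:
```python
from h import *
goto((.5540,.138,.171,0.1))
```

```text
t 36.67 g [0.5539 0.1385 0.185 ] head 0.1 F [ 0.4  0.1 -1.1] w 0.662 q7 -2.04
 turn total [ 0.0003 -0.0002 -0.0003] n 1 [ 0.0003 -0.0002 -0.0003]
 shift cm [0.01 0.05 1.4 ] n 1 [0.01 0.05 1.4 ]
```

>>> play_rows(targets="0 0 0.5 0 0 0 -1; 0 0 0 0 0 0 -1; 0 0 0.5 0 0 0 -1; 0 0 0 0 0 0 -1; 0 0 0.5 0 0 0 -1; 0 0 0 0 0 0 -1; 0 0 0 0 0 0 -1")

```text
time: 37.55
position: [0.5542, 0.1387, 0.3339]
tool_rot: [3.141, 0.002, 0.002]
ft_force: [-1.3, 0.3, 1.5]
grip_width: 0.663
```

Run:
```python
from h import *
goto((.5540,.138,.171,0.1))
```

```text
t 37.55 g [0.5544 0.1387 0.1699] head 0.1 F [-1.3  0.3  1.5] w 0.663 q7 -2.05
 turn total [ 0.0003 -0.0015 -0.0002] n 1 [ 0.0003 -0.0015 -0.0002]
 shift cm [-0.02  0.07 -0.11] n 1 [-0.02  0.07 -0.11]
```

Seated. Release and retreat.

>>> play_rows(targets="0 0 0 0 0 0 1; 0 0 0 0 0 0 1; 0 0 0 0 0 0 1; 0 0 -3 0 0 0 1; 0 0 -5 0 0 0 1; 0 0 -3 0 0 0 1; 0 6 0 0 0 0 1; 0 6 0 0 0 0 1; 0 6 0 0 0 0 1; 0 6 0 0 0 0 1; 0 6 0 0 0 0 1; 0 0 0 0 0 0 1; 0 0 0 0 0 0 1")

```text
time: 39.17
position: [0.555, -0.1687, 0.4474]
tool_rot: [3.142, 0.009, 0.007]
ft_force: [0.0, 1.0, 0.1]
grip_width: 0.999
```

```bash
python3 - <<'E' 2>/dev/null
from h import *
for c in('top','scene'):
    a=snap(c,c+'6');survey(a,['lid','blue'],.171)
crop(load('scene6'),270,140,390,230,6,'s6')
goto((.4552,-.3522,.12,-25.8))
E
```

```text
lid [ 0.4613 -0.0463] [57.7 99.7] -24.1 435
blue [ 0.4549 -0.3527] [ 61.5 102.4] -24.4 190
stack [0.5538 0.1399] [ 58.2 100.5] -0.3 284 0.1711
lid [ 0.462  -0.0466] [ 57.9 101.8] -24.3 386
blue [ 0.455  -0.3529] [ 60.8 103.4] -26.9 322
stack [0.5541 0.14  ] [103.6  59.9] 0.3 360 0.1731
t 39.27 g [ 0.5556 -0.1688  0.2833] head 0.4 F [-0.5  0.8 -0.3] w 0.997 q7 -1.42
 turn total [ 2.000e-04 -4.000e-03  4.568e-01] n 3 [ 1.000e-04 -1.300e-03  1.523e-01]
 shift cm [-0.99 20.87 16.33] n 5 [-0.2   4.17  3.27]
```

View pics/s6.png

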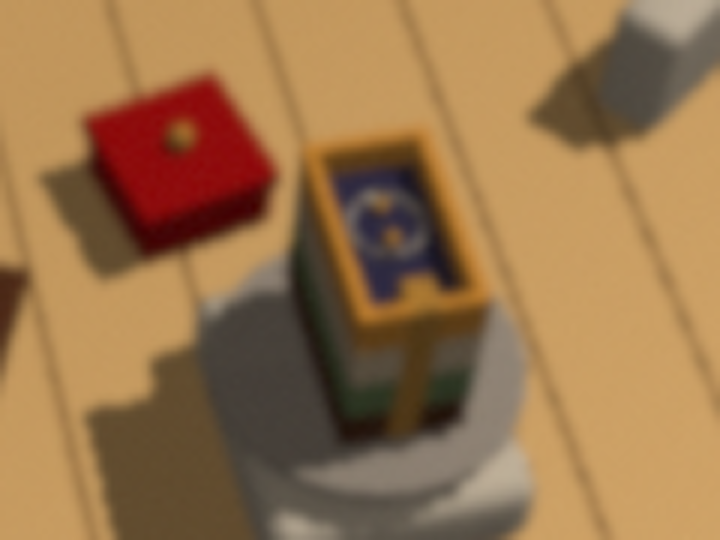

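Mustard is seated, rim at 171 mm. Blue next.

>>> play_rows(targets="0 0 0 0 -0.002 0.152 1; 0 0 0 0 -0.002 0.152 1; 0 0 0 0 -0.001 0.152 1; 0 0 0 0 0 0 1; -0.2 4.2 3.2 0 0 0 1; -0.2 4.2 3.2 0 0 0 1; -0.2 4.2 3.2 0 0 0 1; -0.2 4.2 3.2 0 0 0 1; -0.2 3.8 3 0 0 0 1; 0 0 0 0 0 0 1; 0 0 0 0 0 0 1")

```text
time: 40.65
position: [0.4613, -0.3397, 0.2876]
tool_rot: [-3.073, 0.644, -0.01]
ft_force: [0.3, -0.0, 0.1]
grip_width: 1.001
```

Run:
```python
from h import *
goto((.4551,-.3525,.07,-25.9))
```

```text
t 40.65 g [ 0.4624 -0.3398  0.1236] head -23.7 F [ 0.3 -0.   0.1] w 1.001 q7 -1.52
 turn total [-0.0027 -0.0061  0.0387] n 1 [-0.0027 -0.0061  0.0387]
 shift cm [-0.    1.42  5.36] n 1 [-0.    1.42  5.36]
```

>>> play_rows(targets="0 1.4 5.2 -0.003 -0.006 0.039 1; 0 0 0 0 0 0 1; 0 0 0 0 0 0 1")

```text
time: 41.02
position: [0.461, -0.3493, 0.2401]
tool_rot: [3.063, -0.689, 0.013]
ft_force: [0.5, -0.1, 0.1]
grip_width: 1.0
```

Run:
```python
from h import *
goto((.4551,-.3525,.06,-25.9))
```

```text
t 41.02 g [ 0.4622 -0.35    0.0761] head -25.3 F [ 0.5 -0.1  0.1] w 1.000 q7 -1.56
 turn total [ 0.0001 -0.0086  0.0098] n 1 [ 0.0001 -0.0086  0.0098]
 shift cm [-0.39  0.54  1.61] n 1 [-0.39  0.54  1.61]
```

>>> play_rows(targets="-0.45 0.55 1.3 0 -0.01 0.011 1; 0 0 0 0 0 0 1; 0 0 0 0 0 0 1")

```text
time: 41.4
position: [0.4563, -0.3518, 0.2304]
tool_rot: [3.06, -0.701, 0.005]
ft_force: [-0.2, 0.2, -0.6]
grip_width: 0.999
```

Run:
```python
from h import *
goto((.4551,-.3525,.030,-25.9))
```

```text
t 41.40 g [ 0.4568 -0.3523  0.0664] head -25.8 F [-0.2  0.2 -0.6] w 0.999 q7 -1.56
 turn total [ 0.0015 -0.0039  0.0016] n 1 [ 0.0015 -0.0039  0.0016]
 shift cm [-0.08  0.12  3.64] n 1 [-0.08  0.12  3.64]
```

>>> play_rows(targets="-0.2 0.1 3.6 0.001 -0.006 0.002 1; 0 0 0 0 0 0 1; 0 0 0 0 0 0 1")

```text
time: 41.78
position: [0.4555, -0.3526, 0.1966]
tool_rot: [3.06, -0.704, 0.003]
ft_force: [-0.6, 0.5, 0.7]
grip_width: 0.997
```

Run:
```python
from h import *
goto((.4551,-.3525,.030,-25.9))
```

```text
t 41.77 g [ 0.4557 -0.353   0.0326] head -25.9 F [-0.6  0.5  0.7] w 0.997 q7 -1.59
 turn total [ 0.0016 -0.0023 -0.0003] n 1 [ 0.0016 -0.0023 -0.0003]
 shift cm [-0.04  0.01  0.26] n 1 [-0.04  0.01  0.26]
```

>>> play_rows(targets="-0.05 0 0.3 0.001 -0.003 0 1; 0 0 0 0 0 0 1; 0 0 0 0 0 0 -1; 0 0 0 0 0 0 -1; 0 0 0 0 0 0 -1; 0 0 0 0 0 0 -1; 0 0 0 0 0 0 -1; 0 0 0 0 0 0 -1")

```text
time: 42.78
position: [0.4561, -0.353, 0.1965]
tool_rot: [3.059, -0.704, 0.005]
ft_force: [-0.5, -0.4, 0.2]
grip_width: 0.662
```

Run:
```python
from h import *
goto((.4551,-.3525,.030,-25.9),(.4551,-.3525,.25,.1),(.5544,.138,.25,None))
```

```text
t 42.77 g [ 0.4565 -0.3536  0.0325] head -25.9 F [-0.5 -0.4  0.2] w 0.662 q7 -1.59
 turn total [ 0.0018 -0.0036 -0.0002] n 1 [ 0.0018 -0.0036 -0.0002]
 shift cm [-0.11 -0.01  0.25] n 1 [-0.11 -0.01  0.25]
 turn total [ 0.      0.     -0.4538] n 3 [ 0.      0.     -0.1513]
 shift cm [  0.   0. -22.] n 4 [ 0.   0.  -5.5]
 shift cm [ 10.02 -49.03   0.  ] n 9 [ 1.11 -5.45  0.  ]
```

>>> play_rows(targets="0 0 -5 0 0 0 -1; 0 0 -5.5 0 0 0 -1; 0 0 -5.5 0 0 0 -1; 0 0 -5.5 0 0 0 -1; 0 0 0 0 0 -0.151 -1; 0 0 0 0 0 -0.151 -1; 0 0 0 0 0 -0.151 -1; 0 0 0 0 0 0 -1; 1.1 -5.4 0 0 0 0 -1; 1.1 -5.4 0 0 0 0 -1; 1.1 -5.4 0 0 0 0 -1; 1.1 -5.4 0 0 0 0 -1; 1.1 -5.4 0 0 0 0 -1; 1.1 -5.4 0 0 0 0 -1; 1.1 -5.4 0 0 0 0 -1; 1.1 -5.4 0 0 0 0 -1; 0 0 0 0 0 0 -1; 0 0 0 0 0 0 -1")

```text
time: 45.02
position: [0.5435, 0.0919, 0.4135]
tool_rot: [3.141, -0.034, -0.003]
ft_force: [-0.8, -0.7, -1.0]
grip_width: 0.663
```

Run:
```python
from h import *
goto((.5545,.138,.23,0.1))
```

```text
t 45.02 g [0.5431 0.0919 0.2495] head -1.2 F [-0.8 -0.7 -1. ] w 0.663 q7 -1.93
 turn total [ 0.0002  0.0021 -0.0235] n 1 [ 0.0002  0.0021 -0.0235]
 shift cm [ 1.11 -4.61  1.95] n 1 [ 1.11 -4.61  1.95]
```

>>> play_rows(targets="1.1 -4.6 1.5 0 0.002 -0.024 -1; 0 0 0 0 0 0 -1; 0 0 0 0 0 0 -1")

```text
time: 45.4
position: [0.5567, 0.133, 0.3972]
tool_rot: [3.138, -0.015, -0.001]
ft_force: [-0.2, 0.0, -0.6]
grip_width: 0.663
```

Run:
```python
from h import *
goto((.5545,.138,.215,0.1))
```

```text
t 45.40 g [0.5565 0.1324 0.2332] head -0.6 F [-0.2  0.  -0.6] w 0.663 q7 -2.03
 turn total [ 0.0034  0.0009 -0.0116] n 1 [ 0.0034  0.0009 -0.0116]
 shift cm [-0.22 -0.5   1.82] n 1 [-0.22 -0.5   1.82]
```

>>> play_rows(targets="-0.25 -0.6 1.6 0.003 0 -0.013 -1; 0 0 0 0 0 0 -1; 0 0 0 0 0 0 -1")

```text
time: 45.78
position: [0.5542, 0.1362, 0.38]
tool_rot: [3.14, -0.003, -0.002]
ft_force: [-0.2, 0.9, 0.1]
grip_width: 0.663
```

Run:
```python
from h import *
goto((.5545,.138,.208,0.1))
```

```text
t 45.77 g [0.554  0.1358 0.216 ] head -0.1 F [-0.2  0.9  0.1] w 0.663 q7 -2.04
 turn total [ 0.0021  0.0011 -0.0036] n 1 [ 0.0021  0.0011 -0.0036]
 shift cm [ 0.03 -0.18  0.8 ] n 1 [ 0.03 -0.18  0.8 ]
```

>>> play_rows(targets="0.03 -0.25 0.5 0.002 0 -0.004 -1; 0 0 0 0 0 0 -1; 0 0 0 0 0 0 -1")

```text
time: 46.15
position: [0.5546, 0.1385, 0.3751]
tool_rot: [3.142, 0.003, -0.0]
ft_force: [-0.4, 0.7, -1.1]
grip_width: 0.662
```

Run:
```python
from h import *
goto((.5545,.138,.194,0.1))
```

```text
t 46.15 g [0.5546 0.1385 0.2111] head 0.1 F [-0.4  0.7 -1.1] w 0.662 q7 -2.04
 turn total [ 0.0001  0.0002 -0.0002] n 1 [ 0.0001  0.0002 -0.0002]
 shift cm [-0.01  0.05  1.71] n 1 [-0.01  0.05  1.71]
```

>>> play_rows(targets="0 0.03 0.6 0 0 0 -1; 0 0 0 0 0 0 -1; 0 0 0.6 0 0 0 -1; 0 0 0 0 0 0 -1; 0 0 0.6 0 0 0 -1; 0 0 0 0 0 0 -1; 0 0 0 0 0 0 -1")

```text
time: 47.02
position: [0.555, 0.1383, 0.3568]
tool_rot: [3.141, 0.003, 0.002]
ft_force: [-0.7, 0.1, 2.8]
grip_width: 0.667
```

Run:
```python
from h import *
goto((.5545,.138,.194,0.1))
```

```text
t 47.02 g [0.5552 0.1383 0.1928] head 0.1 F [-0.7  0.1  2.8] w 0.667 q7 -2.05
 turn total [ 0.0002 -0.0011 -0.0001] n 1 [ 0.0002 -0.0011 -0.0001]
 shift cm [-0.05  0.03 -0.12] n 1 [-0.05  0.03 -0.12]
```

>>> play_rows(targets="0 0 0 0 0 0 1; 0 0 0 0 0 0 1; 0 0 0 0 0 0 1; 0 0 -3 0 0 0 1; 0 0 -5 0 0 0 1; 0 6 0 0 0 0 1; 0 6 0 0 0 0 1; 0 6 0 0 0 0 1; 0 6 0 0 0 0 1; 0 0 0 0 0 0 1; 0 0 0 0 0 0 1")

```text
time: 48.4
position: [0.5557, -0.1071, 0.4392]
tool_rot: [-3.141, -0.009, -0.006]
ft_force: [0.2, 1.3, 0.1]
grip_width: 1.002
```

```bash
python3 - <<'E' 2>/dev/null
from h import *
for c in('top','scene'):
    a=snap(c,c+'7');survey(a,['lid'],.194)
crop(load('scene7'),270,140,390,230,6,'s7')
crop(load('top7'),190,150,410,300,3.6,'t7')
a=load('top7');P=cloud(a).reshape(-1,3);m=(np.hypot(P[:,0]-.4615,P[:,1]+.0465)<.05)&(P[:,2]>.031)&(P[:,2]<.045)
r=cv2.minAreaRect((P[m,:2]*1000).astype(np.float32));print('handle',r,m.sum(),np.median(P[m,2]))
goto((.4615,-.0465,.12,-24))
E
```

```text
lid [ 0.4616 -0.0462] [57.5 99.6] -23.0 433
stack [0.5531 0.1394] [99.3 58.1] 0.1 278 0.1934
lid [ 0.461  -0.0463] [ 58.4 103.5] -23.9 408
stack [0.5533 0.1404] [ 60.5 103.8] -1.1 379 0.1959
handle ((461.3736877441406, -46.48432540893555), (13.821757316589355, 48.37677764892578), 64.41979217529297) 73 0.03702010102135771
t 48.50 g [ 0.5563 -0.1072  0.2751] head 0.4 F [-0.2  0.   0.1] w 1.001 q7 -1.54
 turn total [-1.000e-04 -3.400e-03  4.253e-01] n 3 [-0.     -0.0011  0.1418]
 shift cm [-11.07  -1.7   15.51] n 4 [-2.77 -0.43  3.88]
```

View pics/s7.png

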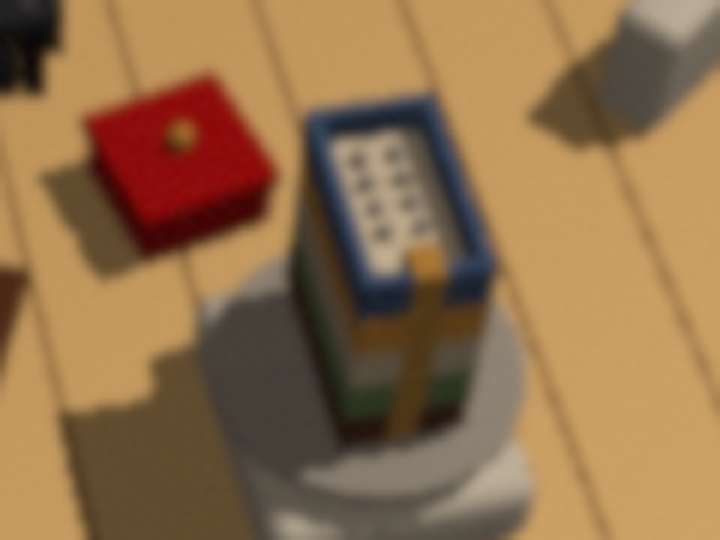

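View pics/t7.png

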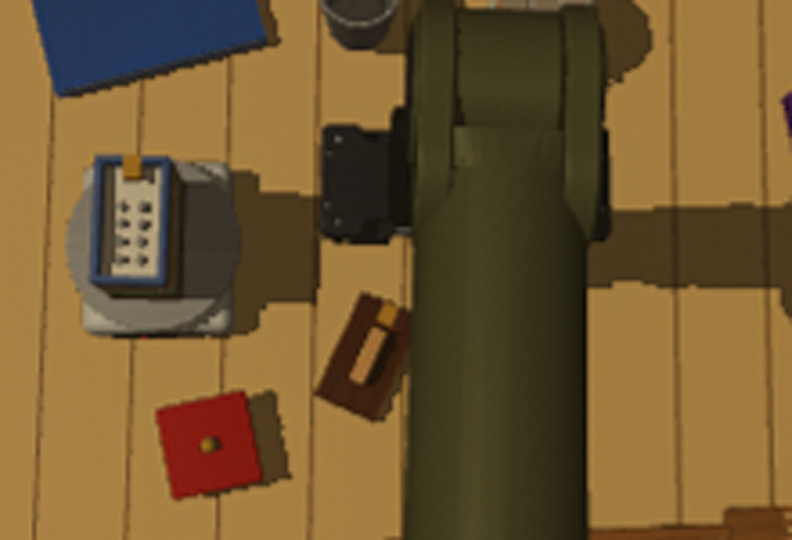

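Blue is seated, rim at 193 mm, keys aligned. The last piece is the lid, at (0.461, -0.046) with heading about -24°.

>>> play_rows(targets="0 0 0 0 -0.002 0.142 1; 0 0 0 0 -0.001 0.142 1; 0 0 0 0 0 0.142 1; 0 0 0 0 0 0 1; -2.8 -0.4 3.9 0 0 0 1; -2.8 -0.4 3.9 0 0 0 1; -2.8 -0.4 3.9 0 0 0 1; -2.4 -0.4 3.5 0 0 0 1; 0 0 0 0 0 0 1; 0 0 0 0 0 0 1")

```text
time: 49.75
position: [0.4636, -0.0346, 0.2857]
tool_rot: [-3.08, 0.614, -0.012]
ft_force: [-0.3, 0.1, 0.4]
grip_width: 0.996
```

Run:
```python
from h import *
goto((.4614,-.0464,.08,-24))
```

```text
t 49.75 g [ 0.4648 -0.0347  0.1217] head -22.5 F [-0.3  0.1  0.4] w 0.996 q7 -1.99
 turn total [-0.0023 -0.007   0.0253] n 1 [-0.0023 -0.007   0.0253]
 shift cm [0.28 1.16 4.17] n 1 [0.28 1.16 4.17]
```

>>> play_rows(targets="0.2 1.2 4.2 -0.002 -0.007 0.026 1; 0 0 0 0 0 0 1; 0 0 0 0 0 0 1")

```text
time: 50.12
position: [0.4668, -0.0475, 0.2491]
tool_rot: [-3.071, 0.653, -0.018]
ft_force: [-0.7, -0.1, -0.1]
grip_width: 1.003
```

Run:
```python
from h import *
goto((.4614,-.0464,.06,-24))
```

```text
t 50.12 g [ 0.4687 -0.0476  0.0851] head -24.0 F [-0.7 -0.1 -0.1] w 1.003 q7 -2.04
 turn total [-0.0042 -0.0109  0.0002] n 1 [-0.0042 -0.0109  0.0002]
 shift cm [-0.54  0.11  2.51] n 1 [-0.54  0.11  2.51]
```

>>> play_rows(targets="-0.65 0.15 2.4 -0.004 -0.012 0 1; 0 0 0 0 0 0 1; 0 0 0 0 0 0 1")

```text
time: 50.5
position: [0.4619, -0.0458, 0.2264]
tool_rot: [-3.073, 0.651, -0.005]
ft_force: [-0.4, 0.4, -0.1]
grip_width: 0.999
```

Run:
```python
from h import *
goto((.4614,-.0464,.037,-24))
```

```text
t 50.50 g [ 0.4624 -0.0459  0.0624] head -23.9 F [-0.4  0.4 -0.1] w 0.999 q7 -2.07
 turn total [-0.0007 -0.0028  0.0015] n 1 [-0.0007 -0.0028  0.0015]
 shift cm [-0.02  0.08  2.54] n 1 [-0.02  0.08  2.54]
```

>>> play_rows(targets="-0.15 0.08 2.5 -0.001 -0.004 0.001 1; 0 0 0 0 0 0 1; 0 0 0 0 0 0 1")

```text
time: 50.88
position: [0.4615, -0.0457, 0.2029]
tool_rot: [3.073, -0.651, 0.003]
ft_force: [0.4, -0.4, 0.5]
grip_width: 1.001
```

Run:
```python
from h import *
goto((.4614,-.0464,.0365,-24))
```

```text
t 50.88 g [ 0.4618 -0.0458  0.0389] head -23.9 F [ 0.4 -0.4  0.5] w 1.001 q7 -2.11
 turn total [-0.0002 -0.0019  0.0011] n 1 [-0.0002 -0.0019  0.0011]
 shift cm [0.02 0.06 0.24] n 1 [0.02 0.06 0.24]
```

>>> play_rows(targets="0 0.06 0.2 0 -0.002 0.001 1; 0 0 0 0 0 0 1; 0 0 0 0 0 0 -1; 0 0 0 0 0 0 -1; 0 0 0 0 0 0 -1; 0 0 0 0 0 0 -1; 0 0 0 0 0 0 -1; 0 0 0 0 0 0 -1; 0 0 0 0 0 0 -1")

```text
time: 52.0
position: [0.4621, -0.0464, 0.2027]
tool_rot: [3.073, -0.653, 0.005]
ft_force: [-0.8, -0.3, 0.2]
grip_width: 0.287
```

Run:
```python
from h import *
goto((.4614,-.0464,.0365,-24),(.4614,-.0464,.27,.1),(.5545,.138,.27,None))
```

```text
t 52.00 g [ 0.4626 -0.0466  0.0387] head -24.0 F [-0.8 -0.3  0.2] w 0.287 q7 -2.11
 turn total [-0.0003 -0.0031 -0.    ] n 1 [-0.0003 -0.0031 -0.    ]
 shift cm [-0.07  0.03  0.22] n 1 [-0.07  0.03  0.22]
 turn total [ 0.      0.     -0.4206] n 3 [ 0.      0.     -0.1402]
 shift cm [  0.     0.   -23.35] n 4 [ 0.    0.   -5.84]
 shift cm [  9.34 -18.42   0.  ] n 4 [ 2.34 -4.61  0.  ]
```

>>> play_rows(targets="0 0 0 0 0 0 -1; 0 0 0 0 0 0 -1; 0 0 0 0 0 0 -1")

```text
time: 52.38
position: [0.4621, -0.0465, 0.2026]
tool_rot: [3.072, -0.653, 0.005]
ft_force: [0.5, -0.4, 0.6]
grip_width: 0.157
```

Run:
```python
from h import *
goto((.4614,-.0464,.0365,-24))
s=snap('scene','scene8');crop(s,210,140,310,215,7,'s8')
```

```text
t 52.38 g [ 0.4625 -0.0468  0.0386] head -24.0 F [ 0.5 -0.4  0.6] w 0.157 q7 -2.11
 turn total [ 0.0001 -0.003  -0.0001] n 1 [ 0.0001 -0.003  -0.0001]
 shift cm [-0.07  0.01  0.21] n 1 [-0.07  0.01  0.21]
```

View pics/s8.png

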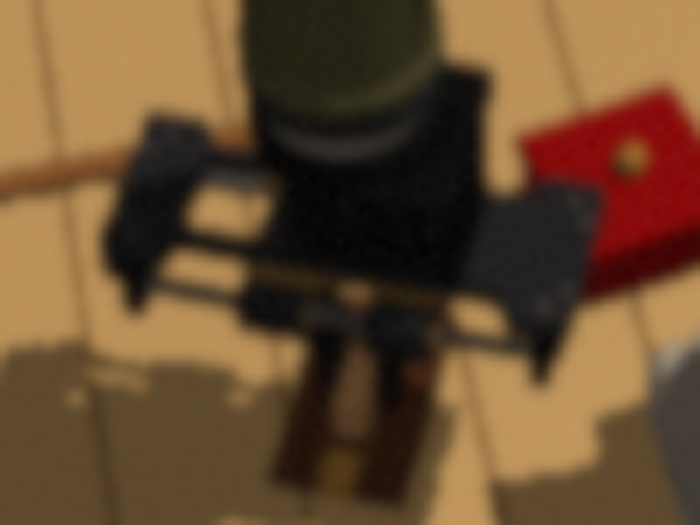

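The jaws are closed on the handle (13.7 mm). Lift and carry.

>>> play_rows(targets="0 0 -3 0 0 0 -1; 0 0 -5 0 0 0 -1; 0 0 -5.5 0 0 0 -1; 0 0 -5.5 0 0 0 -1; 0 0 -4 0 0 0 -1; 0 0 0 0 0 -0.14 -1; 0 0 0 0 0 -0.14 -1; 0 0 0 0 0 -0.14 -1; 0 0 0 0 0 0 -1; 0 0 0 0 0 0 -1")

```text
time: 53.68
position: [0.4601, -0.0453, 0.438]
tool_rot: [3.141, 0.019, -0.002]
ft_force: [-0.1, -0.5, -1.5]
grip_width: 0.159
```

Run:
```python
from h import *
goto((.5544,.138,.265,0.1))
```

```text
t 53.67 g [ 0.4599 -0.0454  0.274 ] head 0.7 F [-0.1 -0.5 -1.5] w 0.159 q7 -1.44
 turn total [0.0007 0.0011 0.0107] n 1 [0.0007 0.0011 0.0107]
 shift cm [  9.47 -18.31   0.9 ] n 4 [ 2.37 -4.58  0.23]
```

>>> play_rows(targets="2.4 -4.6 0.2 0 0 0.01 -1; 2.4 -4.6 0.2 0 0 0 -1; 2.4 -4.6 0.2 0 0 0 -1; 1.8 -3.5 0 0 0 0 -1; 0 0 0 0 0 0 -1; 0 0 0 0 0 0 -1")

```text
time: 54.42
position: [0.5528, 0.1292, 0.4298]
tool_rot: [3.141, -0.026, -0.005]
ft_force: [1.1, -0.2, -1.5]
grip_width: 0.16
```

Run:
```python
from h import *
goto((.5544,.138,.25,0.1))
```

```text
t 54.42 g [0.5523 0.1291 0.2658] head -0.9 F [ 1.1 -0.2 -1.5] w 0.160 q7 -2.03
 turn total [ 0.0006  0.0029 -0.0183] n 1 [ 0.0006  0.0029 -0.0183]
 shift cm [ 0.16 -0.88  1.58] n 1 [ 0.16 -0.88  1.58]
```

>>> play_rows(targets="0.1 -0.9 1.5 0 0.002 -0.019 -1; 0 0 0 0 0 0 -1; 0 0 0 0 0 0 -1")

```text
time: 54.8
position: [0.5536, 0.1357, 0.4134]
tool_rot: [3.138, -0.003, -0.002]
ft_force: [0.4, -0.9, -0.9]
grip_width: 0.161
```

Run:
```python
from h import *
goto((.5544,.138,.242,0.1))
```

```text
t 54.80 g [0.5534 0.1351 0.2494] head -0.1 F [ 0.4 -0.9 -0.9] w 0.161 q7 -2.04
 turn total [ 0.0037  0.0011 -0.0037] n 1 [ 0.0037  0.0011 -0.0037]
 shift cm [ 0.08 -0.23  0.74] n 1 [ 0.08 -0.23  0.74]
```

>>> play_rows(targets="0.08 -0.3 0.7 0.003 0 -0.004 -1; 0 0 0 0 0 0 -1; 0 0 0 0 0 0 -1")

```text
time: 55.18
position: [0.5544, 0.1381, 0.4062]
tool_rot: [3.14, 0.001, -0.001]
ft_force: [0.5, 0.9, -0.6]
grip_width: 0.159
```

Run:
```python
from h import *
goto((.5544,.1382,.2235,0.1))
a=snap('top','top9');s=snap('scene','scene9');crop(s,270,110,390,200,6,'s9')
```

```text
t 55.17 g [0.5544 0.1379 0.2422] head 0.0 F [ 0.5  0.9 -0.6] w 0.159 q7 -2.04
 turn total [ 0.0012  0.0004 -0.0009] n 1 [ 0.0012  0.0004 -0.0009]
 shift cm [-0.   -0.01  1.87] n 1 [-0.   -0.01  1.87]
```

View pics/s9.png

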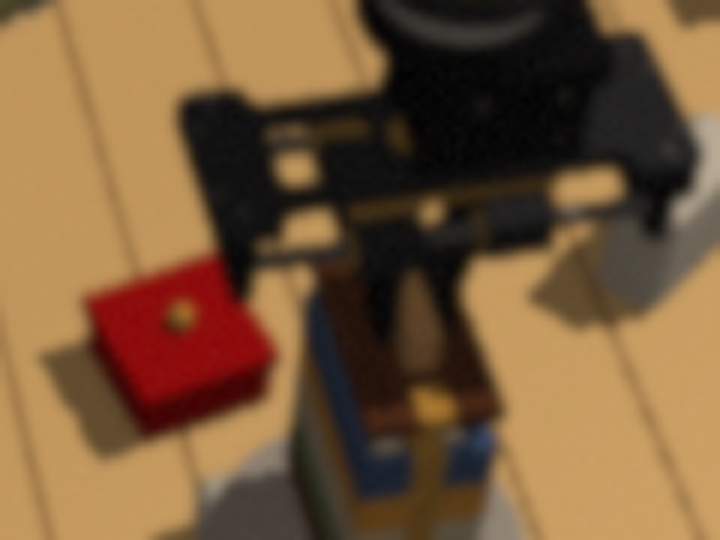

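The lid is centred over the stack and its brass mark, at (432,400), lines up with the keys. Lower it.

>>> play_rows(targets="0 0 0.6 0.001 0 0 -1; 0 0 0 0 0 0 -1; 0 0 0.6 0 0 0 -1; 0 0 0 0 0 0 -1; 0 0 0.6 0 0 0 -1; 0 0 0 0 0 0 -1; 0 0 0.2 0 0 0 -1; 0 0 0 0 0 0 -1")

```text
time: 56.28
position: [0.5546, 0.1383, 0.3856]
tool_rot: [3.141, 0.001, 0.001]
ft_force: [-2.1, -1.1, 1.1]
grip_width: 0.16
```

Run:
```python
from h import *
goto((.5544,.1382,.2235,0.1))
```

```text
t 56.27 g [0.5547 0.1383 0.2216] head 0.0 F [-2.1 -1.1  1.1] w 0.160 q7 -2.05
 turn total [ 0.0001 -0.0005 -0.0009] n 1 [ 0.0001 -0.0005 -0.0009]
 shift cm [-0.02  0.01 -0.19] n 1 [-0.02  0.01 -0.19]
```

>>> play_rows(targets="0 0 0 0 0 0 0; 0 0 0 0 0 0 0; 0 0 0 0 0 0 0; 0 0 0 0 0 0 0; 0 0 -3 0 0 0 0; 0 0 -5 0 0 0 0; 0 6 0 0 0 0 0; 0 6 0 0 0 0 0; 0 6 0 0 0 0 0; 0 6 0 0 0 0 0; 0 0 0 0 0 0 0; 0 0 0 0 0 0 0; 0 0 0 0 0 0 0; 0 0 0 0 0 0 0")

```text
time: 58.02
position: [0.5554, -0.1045, 0.4685]
tool_rot: [-3.141, -0.014, -0.005]
ft_force: [0.5, 1.2, -0.2]
grip_width: 0.502
```

```bash
python3 - <<'E' 2>/dev/null
from h import *
for c in('top','scene'):
    a=snap(c,c+'10')
    r=rect(a,(.553,.138),.194,.206);print('lid plate',r[0].round(4),r[1].round(1),r[2].round(1),r[3],r[4].round(4))
    P=cloud(a).reshape(-1,3)
    m=(abs(P[:,0]-.553)<.046)&(abs(P[:,1]-.139)<.025)&(P[:,2]>.185)&(P[:,2]<.21);Q=P[m];A=np.c_[Q[:,:2]-[.553,.139],np.ones(len(Q))];print('tilt',np.linalg.lstsq(A,Q[:,2],rcond=None)[0].round(4))
crop(load('scene10'),270,130,390,220,6,'s10')
cv2.imwrite('pics/t10.png',cv2.resize(load('top10')['pixels'],(800,600),interpolation=cv2.INTER_CUBIC))
goto()
E
```

```text
lid plate [0.5537 0.1396] [ 58.9 101.1] -0.3 651 0.2001
tilt [-0.0017 -0.0035  0.2002]
lid plate [0.5543 0.1398] [105.2  59.7] 0.0 611 0.2029
tilt [ 0.0012 -0.0051  0.2033]
t 58.12 g [ 0.556  -0.1046  0.3045] head 0.5 F [-0.3  0.2 -0. ] w 0.497 q7 -1.54
```

View pics/s10.png

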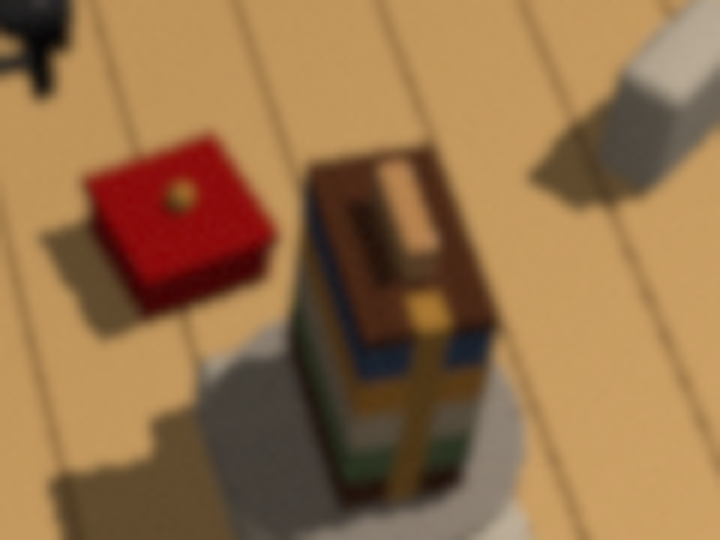

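View pics/t10.png

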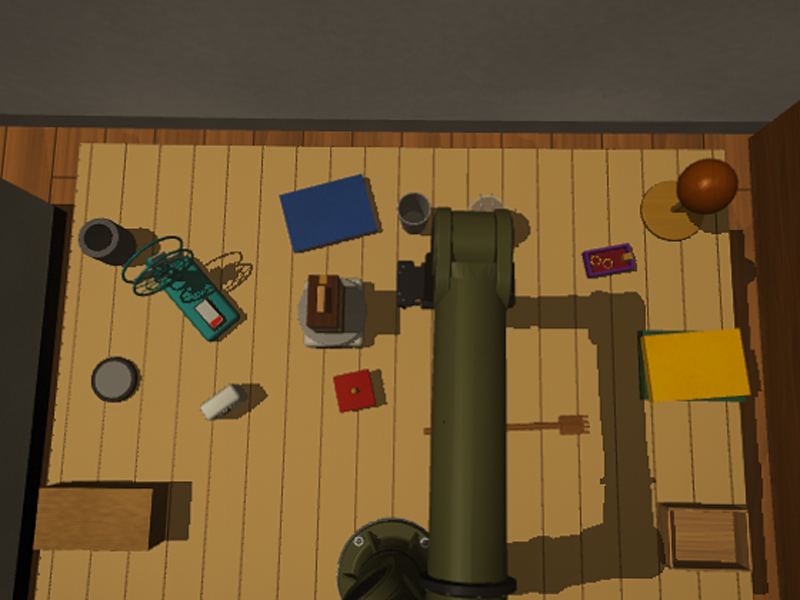

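The lid is seated: its plate at 200.1 mm is the height expected, with tilt under 0.3° (0.005). Nothing else moved, so I'm handing in.

Run:
```python
from bench import ctrl
print(ctrl.close_job())
```

```text
the job is handed in; nothing more can be done
None
```

I switched the fan off first, then built the stack on the pan: dark base, sage, cream, mustard, blue, and the lid last. I handed in at about 58 s; the job reports no verdict. All four coloured trays were present, and I left the purple look-alike alone.

Last checks:
- **Fan:** the rocker's red end measured about 9 mm lower and stayed down in the final picture.
- **Seating:** each tray added about 22.5 mm in height, which fits 24 mm less the pan's sink. The lid plate stood at 200 mm, as expected, and the brass keys lined up in the pictures.
- **Level and centred:** the plate's tilt came out under about 0.3°, with its heading at about 0°. The top of the stack read about 2 mm off the pan's centre, which is about the limit of the camera calibration.
- **Surroundings:** the other things on the nightstand looked unmoved in the final picture. The arm hid part of the jar and of the back scratcher there. I saw no sign of a tray or the lid being knocked aside.

No check failed or disagreed; the two cameras matched to about 2–3 mm throughout, the largest gap being in height. The gripper was open and clear of the stack at hand-in.

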